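# Sort loose bolts, nuts and a bearing back into the stock bins

### The arm

A 6-joint arm with a two-finger parallel gripper is mounted at the origin on the work surface. World frame = base frame: x ahead of the robot, y to its left, z up, the work surface at z = 0. Lengths are in mm, angles in rad, forces in N, time in s.
With the tool pointing down it reaches from about 325 to 875 mm from the base axis. Payload 4.4 kg.
Tool frame: the origin (TCP) lies at the very end of the fingers, on their centre line; the grasp point (between the pads) lies r.grip_depth behind it (r.grip_depth is the distance from the TCP to the grasp point, in mm); z points along the fingers, y is the line along which they close (so a half turn about z gives the same grasp; the last joint's range is limited). The gripper opens to 85 mm and grips with 20 to 120 N. Pads are 22 mm wide; open, the fingers measure 114 mm over their backs; the gripper's body (76 mm by 85 mm) begins 54 mm behind the grasp point. The pads swing forward as they close: fully open they stand 13 mm farther back than shut.
Start: joints at [-1.26, 0.207, 1.542, -0, 1.393, -0.15], TCP at [256.186, -514.778, 231.282] pointing down, gripper open.
Joint ranges: [-2.73, 2.73], [-0.86, 2.22], [0.23, 2.46], [-1.11, 4.25], [0.08, 2.63], [-2.82, 2.82]. Speed limits (rad/s): [2.79, 2.79, 3.14, 3.14, 3.14, 3.14].

### API

Orientations are given as [roll, pitch, yaw] about the fixed x, y, z axes, in that order (R = Rz(yaw) Ry(pitch) Rx(roll)).
In Python, from plant import sense, vision, order, r gives the robot as it stands.
- The arm moves only by the tool jog_arm, never from a script. Its argument "increments" is a list that holds one entry, the list of rows, each a list of 7 numbers: the turn, a rotation vector about the tool's x, y, z in rad, then the shift along the tool's x, y, z in mm, then the opening in per cent of the stroke, from 0 (shut) to 100 (fully open). In form: [[[wx, wy, wz, x, y, z, claw], ...]]. A call has 1 to 5 rows; each row shifts and turns the commanded pose from where the row before left it, along the tool's axes as they then stand; what a row does not reach is not made up. A row lasts 1/10 s, in which the tool goes at most 50 mm and 8.59 degrees, less where a joint would pass 70% of its speed; a pose out of reach is approached as far as the arm can. A call is refused whole if a number of a shift passes 50 or a number of a turn 0.15, either way. A call with a gripper value outside its range is refused whole. The fingers move at their own pace and stop on an object; "squeeze" is the grip in N (left out, the last holds). Time passes only in rows, so rows that do not move let the fingers close. It gives the time, the measured TCP pose, the force, the opening and the grip force at its end, in the units of the state.
- sense(): the state, without advancing time (a new reading comes with each control period).
- vision.grab_frame(name): name is "scene" or "top" or "wrist"; returns a dict with "color" (480x640x3 uint8, red, green, blue), "fx", "fy", "cx", "cy" (pixels), "D" ([k1, k2, p1, p2, k3] as OpenCV has them; the pictures are not rectified), "T" (4x4, takes a point from camera to world coordinates); the wrist camera has in their place "T_tool_cam" (4x4, takes a point from camera to tool coordinates, whose origin is the TCP and whose axes are the flange's). Camera axes: x right, y down, z forward; pixel columns grow to the right and rows downward; lengths in mm; the calibration is good to about 2 mm. A picture is of the moment at which its call begins: read the wrist's pose just before it. There is no depth.
- order.finish_job(): hands the job in; it is judged then, once.
The state is a dict: "clock": time; "q": joint angles; "qd": joint speeds; "joint_torque": joint torques, N m; "position": TCP position; "eef_rot": TCP orientation; "contact_force": force on the tool from outside, world axes, zero at the start; "moment": the same for the moment, N m; "grip_width": opening from 0.0 (shut) to 1.0 (fully open); "grip_force": force on a finger pad.
Only numpy, scipy, OpenCV 4.12 (cv2) and the standard library are available. Lean on these libraries where they do the work, as an engineer would, in place of code of your own. Each camera call takes 0.05 s, during which the arm holds its last target. There are 200 camera calls.

### The job

Clear the loose hardware off the bench: put each of the two bolts, the two nuts and the bearing into the bin that already holds its own kind. Set each one down, without dropping it, so that it lies flat on the clear floor in the front of the bin, beside and not on top of anything else. Leave the spanner and the oil can where they are.

Things in the scene. Friction and masses are not known exactly. Their poses are not given: they have to be found in the camera images.
- bolt_long: Plain steel hex-head bolt, lying on the bench: overall 82.5 mm long, head 30 mm across flats (35 mm across corners) and 12.5 mm thick, shank 20 mm in diameter and 70 mm long; the longer and thicker of the two loose bolts. Origin: on its axis, midway along it, 13 mm above what it lies on. x runs level from head to tip; shank from x -29 to +41 mm, centre of mass at x -6 mm. About 0.25 kg.
- bolt_short: Plain steel hex-head bolt, lying on the bench: overall 55 mm long, head 24 mm across flats (28 mm across corners) and 10 mm thick, shank 16 mm in diameter and 45 mm long. Origin: on its axis, midway along it, 10 mm above what it lies on. x runs level from head to tip; shank from x -17 to +27 mm, centre of mass at x -5 mm. About 0.11 kg.
- nut_large: Plain steel hex nut lying flat: 46 mm across flats, 53 mm across corners, 24 mm high, bore 30 mm; the larger of the two loose nuts. Origin: its centre, 12 mm above what it lies on. z along the bore; one pair of flats faces its own +-y, corners point to +-x (the flats repeat every 60 degrees). About 0.21 kg.
- nut_small: Plain steel hex nut lying flat: 30 mm across flats, 35 mm across corners, 16 mm high, bore 20 mm. Origin: its centre, 8 mm above what it lies on. z along the bore; one pair of flats faces its own +-y, corners point to +-x (the flats repeat every 60 degrees). About 0.06 kg.
- bearing: Ball bearing lying flat: two bright steel rings with a black seal between them, 52 mm outside diameter, 25 mm bore, 15 mm high. Origin: its centre, 7.5 mm above what it lies on; z along the bore. About 0.13 kg.
- bin_bolts: Green steel bin holding hex-head bolts at its back; all bins else alike. Fixed, 190 mm deep (own x, +x to the back) by 150 wide (y). Origin: centre of underside. Walls and floor 3 mm: inside x -92 to 92, y -72 to 72, floor 3 mm up. Back, and sides behind x -5, 60 mm high; front lip, and sides before x -50, 30 mm; slope between. Fixed stock, up to 60 mm high, fills x over 22; floor before it is clear.
- bin_nuts: Green steel bin holding hex nuts at its back; all bins else alike. Fixed, 190 mm deep (own x, +x to the back) by 150 wide (y). Origin: centre of underside. Walls and floor 3 mm: inside x -92 to 92, y -72 to 72, floor 3 mm up. Back, and sides behind x -5, 60 mm high; front lip, and sides before x -50, 30 mm; slope between. Fixed stock, up to 60 mm high, fills x over 22; floor before it is clear.
- bin_bearings: Green steel bin holding ball bearings at its back; all bins else alike. Fixed, 190 mm deep (own x, +x to the back) by 150 wide (y). Origin: centre of underside. Walls and floor 3 mm: inside x -92 to 92, y -72 to 72, floor 3 mm up. Back, and sides behind x -5, 60 mm high; front lip, and sides before x -50, 30 mm; slope between. Fixed stock, up to 60 mm high, fills x over 22; floor before it is clear.
- spanner: Bystander: loose steel combination spanner, 220 mm long, 36 mm wide over the jaw and 9 mm thick, lying flat on the bench at the left of the work. Origin: under its middle; x runs from the ring to the open jaw.
- oil_can: Bystander: loose blue oil can with a brass spout, 68 mm in diameter, 128 mm high to the tip of the spout (the shoulder ends at 66 mm, only the thin spout is higher), standing at the right of the work. Origin: centre of its base, z up.

How it is judged:
By the outcome, as a careful person would: the job done as asked, in the order asked, and still so for the second after the job is handed in, with the robot touching nothing.
It also fails if it takes over 128 s, if anything falls off the work surface, if the arm or the gripper's body presses on something with over 40 N, if the wrist force passes 120 N, or if a joint passes its speed limit or range.

## Working session

There is one attempt and no reset: what is moved stays moved. The work goes in short steps, Python scripts to look and compute and a tool call to move; the robot and the scene stay as the last step left them, time stands still between calls to the robot, and variables do not carry over. Pictures are saved under pics/ and viewed, at most 14 in all, crops included, and the job is handed in when it is done.

Besides the shell and the picture viewer there is one more tool, called as name(argument=value, ...), one argument or row to a line, values as JSON. jog_arm: Moves the arm, as the interface text tells. Its arguments: {"type":"object","properties":{"increments":{"type":"array"},"squeeze":{"type":"number"}},"required":["increments"]}

```bash
ls; mkdir -p pics; python3 - <<'E'
from plant import sense, vision, order, r
import cv2
print(r.grip_depth, sense())
for n in("top","scene"):
    f=vision.grab_frame(n); cv2.imwrite(f"pics/{n}0.png",f["color"][:,:,::-1]); print({k:v for k,v in f.items() if k!="color"})
E
```

```text
pics
18.700000000000003 {'clock': 0.0, 'q': array([-1.25951581e+00,  2.07443252e-01,  1.54296127e+00, -2.01265080e-05,
        1.39352306e+00, -1.50479716e-01]), 'qd': array([-0.00059646,  0.00157118, -0.00102582,  0.00125363, -0.00016163,
       -0.00046395]), 'joint_torque': array([-1.08246833e-03, -3.83031106e+01, -2.91598928e+01, -3.96100095e-04,
        1.05620641e-02, -2.67330392e-06]), 'position': array([ 255.93343708, -514.0433198 ,  230.10910877]), 'eef_rot': array([-3.13928114e+00, -3.30455584e-04,  4.61763419e-01]), 'contact_force': array([-0.07193128,  0.05576387,  0.20690371]), 'moment': array([-0.05327482,  0.05609436, -0.0684355 ]), 'grip_force': 0.0, 'grip_width': 1.0011664042218509}
{'fx': 493.78014093765347, 'fy': 493.78014093765347, 'cx': 317.4780707733191, 'cy': 236.99937176567283, 'D': array([-0.0831224,  0.       ,  0.       ,  0.       ,  0.       ]), 'T': array([[ 5.25483535e-02, -9.71524773e-01,  2.31037414e-01,
         2.82177282e+02],
       [-9.98606125e-01, -5.22682338e-02,  7.33744228e-03,
        -3.79250058e+01],
       [ 4.94741062e-03, -2.31100947e-01, -9.72917199e-01,
         1.12592244e+03],
       [ 0.00000000e+00,  0.00000000e+00,  0.00000000e+00,
         1.00000000e+00]])}
{'fx': 593.6374191024512, 'fy': 593.6374191024512, 'cx': 318.09648707159795, 'cy': 239.32734326593038, 'D': array([-0.19061363,  0.        ,  0.        ,  0.        ,  0.        ]), 'T': array([[ 6.64435680e-01,  5.83078987e-01, -4.67487028e-01,
         1.16326447e+03],
       [ 7.47229795e-01, -5.29317165e-01,  4.01834510e-01,
        -5.78673501e+02],
       [-1.31476496e-02, -6.16313422e-01, -7.87391202e-01,
         1.11182726e+03],
       [ 0.00000000e+00,  0.00000000e+00,  0.00000000e+00,
         1.00000000e+00]])}
```

View pics/top0.png

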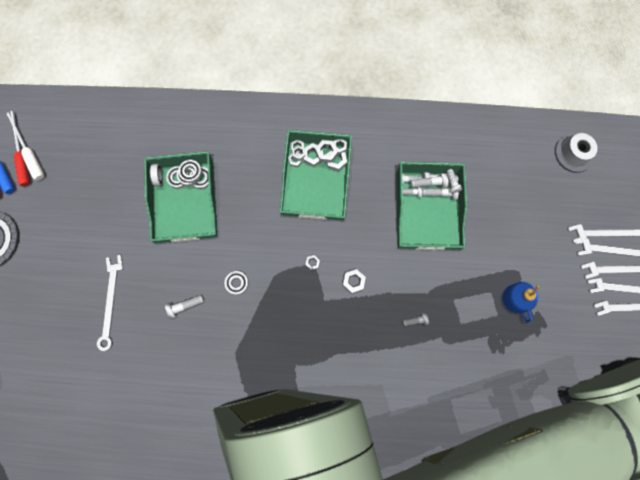

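View pics/scene0.png

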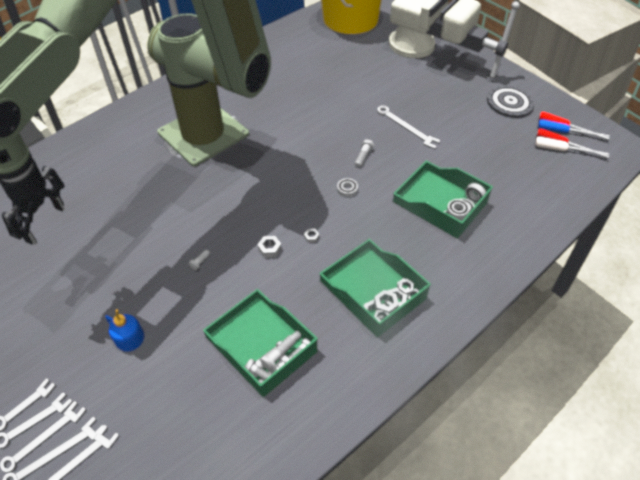

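The top view shows the bearing bin at (183,197), the nut bin at (316,175) and the bolt bin at (432,205). The long bolt is at (184,305) with its head lower left, the bearing at (235,283), the small nut at (312,262) and the large nut at (354,281). The short bolt is at (416,321) with its head to the right, and the oil can is at (520,297). The scene view agrees.

```bash
cat > h.py <<'E'
import numpy as np, cv2
from scipy.spatial.transform import Rotation as R
from plant import sense, vision, order, r
def grab(n):
    s=sense(); f=vision.grab_frame(n)
    if n=="wrist":
        T=np.eye(4); T[:3,:3]=R.from_euler("xyz",s["eef_rot"]).as_matrix(); T[:3,3]=s["position"]; f["T"]=T@f["T_tool_cam"]
    return f
def ray(f,uv,z):
    K=np.array([[f["fx"],0,f["cx"]],[0,f["fy"],f["cy"]],[0,0,1]])
    p=cv2.undistortPoints(np.float64(uv).reshape(-1,1,2),K,f["D"]).reshape(-1,2)
    d=np.c_[p,np.ones(len(p))]@f["T"][:3,:3].T; o=f["T"][:3,3]
    return (o+d*((z-o[2])/d[:,2])[:,None])[:,:2]
def proj(f,P):
    K=np.array([[f["fx"],0,f["cx"]],[0,f["fy"],f["cy"]],[0,0,1]]); Ti=np.linalg.inv(f["T"])
    return cv2.projectPoints(np.float64(P).reshape(-1,1,3),cv2.Rodrigues(Ti[:3,:3])[0],Ti[:3,3],K,f["D"])[0].reshape(-1,2)
E
python3 - <<'E'
from h import *
np.set_printoptions(precision=1,suppress=True)
f=grab("top"); im=f["color"]; hsv=cv2.cvtColor(im,cv2.COLOR_RGB2HSV); g=im.min(2)
seeds=dict(bl=(184,305,8),be=(235,283,12),ns=(312,262,12),nl=(354,281,20),bs=(416,321,8))
for k,(u,v,z) in seeds.items():
    w=26; c=im[v-w:v+w,u-w:u+w].min(2)
    t,m=cv2.threshold(c,0,255,cv2.THRESH_OTSU) if k!="bs" else cv2.threshold(c,np.median(c)+35,255,0)
    cs,_=cv2.findContours(m,cv2.RETR_EXTERNAL,cv2.CHAIN_APPROX_NONE)
    cs=[x for x in cs if cv2.contourArea(x)>25]
    for x in cs:
        x=x.reshape(-1,2)+[u-w,v-w]; W=ray(f,x,z); (cx,cy),(a,b),an=cv2.minAreaRect(np.float32(W))
        print(k,t,np.array([cx,cy,a,b,an]), "circ",cv2.minEnclosingCircle(np.float32(W)))
m=((hsv[:,:,0]>60)&(hsv[:,:,0]<90)&(hsv[:,:,1]>100)).astype(np.uint8)*255
m=cv2.morphologyEx(m,cv2.MORPH_CLOSE,np.ones((9,9)))
cs,_=cv2.findContours(m,cv2.RETR_EXTERNAL,cv2.CHAIN_APPROX_NONE)
for x in cs:
    if cv2.contourArea(x)<1500: continue
    p=cv2.approxPolyDP(x,4,True).reshape(-1,2); print("bin",p.tolist()); print(np.c_[ray(f,p,0),ray(f,p,30),ray(f,p,60)])
cv2.imwrite("pics/crop.png",cv2.resize(im[120:340,130:480],None,fx=2.28,fy=2.28,interpolation=cv2.INTER_CUBIC)[:,:,::-1])
E
```

```text
bl 165.0 [368.7 264.6  28.3  85.   17.4] circ ((376.3736877441406, 267.05322265625), 42.542724609375)
be 166.0 [431.2 150.5  52.6  52.5  49.2] circ ((431.1748962402344, 150.94189453125), 27.106565475463867)
ns 104.0 [489.  -18.8 118.9 118.3   3.1] circ ((489.5642395019531, -18.719911575317383), 83.45265197753906)
nl 174.0 [ 448.  -117.8   50.9   46.9   47.5] circ ((448.53765869140625, -117.26588439941406), 26.64042091369629)
bs 113.0 [ 319.7 -279.9   17.7   77.1    2.6] circ ((318.57415771484375, -279.9298400878906), 39.33566665649414)
bs 113.0 [ 369.2 -260.6   21.    55.6    7.6] circ ((365.3442077636719, -261.0229797363281), 27.9952335357666)
bin [[402, 163], [399, 246], [463, 246], [463, 166]]
[[ 746.2 -225.9  733.9 -220.9  721.5 -215.9]
 [ 538.2 -221.1  531.4 -216.3  524.5 -211.4]
 [ 546.2 -372.7  539.2 -363.8  532.1 -354.9]
 [ 747.5 -376.6  735.1 -367.5  722.7 -358.5]]
bin [[207, 153], [146, 160], [152, 240], [215, 235]]
[[746.8 252.7 734.4 245.  722.  237.2]
 [721.4 402.2 709.7 390.5 698.  378.7]
 [521.3 359.9 514.9 349.3 508.6 338.7]
 [541.4 211.5 534.5 204.9 527.6 198.2]]
bin [[289, 131], [281, 212], [342, 218], [350, 137]]
[[815.5  55.3 801.3  52.8 787.1  50.3]
 [605.8  60.2 597.2  57.6 588.5  55. ]
 [598.8 -85.  590.4 -83.7 581.9 -82.5]
 [807.7 -96.4 793.7 -94.8 779.7 -93.3]]
```

View pics/crop.png

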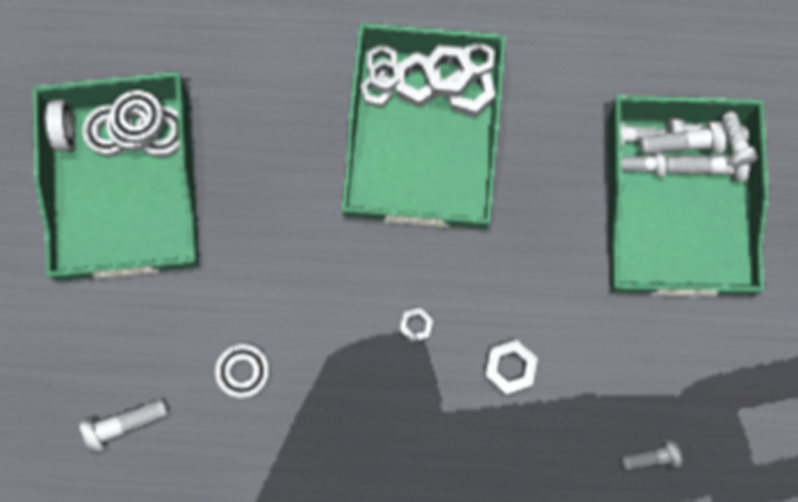

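The crop shows all bins with clear front floors, and the hex outlines of the nuts are legible. I'll write a planner helper and start with the short bolt.

```bash
cat >> h.py <<'E'
def plan(x,y,z,yaw,step=45):
    """rows (dyaw, dx,dy,dz in tool axes) from the measured pose to a target, tool kept pointing down"""
    s=sense(); p=s["position"].copy(); M=R.from_euler("xyz",s["eef_rot"])
    G=R.from_euler("xyz",[np.pi,0,yaw]); w=(M.inv()*G).as_rotvec(); d=np.array([x,y,z])-p
    n=int(max(np.ceil(np.abs(w).max()/.145),np.ceil(np.linalg.norm(d)/step),1))
    for i in range(n):
        v=M.inv().apply(d/n); print(np.r_[np.round(w/n,3),np.round(v,1)].tolist()); M=M*R.from_rotvec(w/n)
E
python3 -c "
from h import *
print(vision.grab_frame('wrist')['T_tool_cam'].round(2))
plan(369,-261,200,1.7)"
```

```text
[[-0.0000e+00 -9.5000e-01 -3.1000e-01  8.0420e+01]
 [ 1.0000e+00 -0.0000e+00  0.0000e+00 -1.4000e-01]
 [-0.0000e+00 -3.1000e-01  9.5000e-01 -1.4273e+02]
 [ 0.0000e+00  0.0000e+00  0.0000e+00  1.0000e+00]]
[-0.0, -0.0, -0.138, 23.8, -19.6, 3.4]
[-0.0, -0.0, -0.138, 26.2, -16.2, 3.4]
[-0.0, -0.0, -0.138, 28.2, -12.4, 3.4]
[-0.0, -0.0, -0.138, 29.6, -8.4, 3.4]
[-0.0, -0.0, -0.138, 30.5, -4.3, 3.4]
[-0.0, -0.0, -0.138, 30.8, -0.0, 3.4]
[-0.0, -0.0, -0.138, 30.5, 4.2, 3.4]
[-0.0, -0.0, -0.138, 29.7, 8.3, 3.4]
[-0.0, -0.0, -0.138, 28.3, 12.3, 3.4]
```

jog_arm(
  increments=[
    [[0, 0, -0.138, 24, -20, 3, 100], [0, 0, -0.138, 26, -16, 3, 100], [0, 0, -0.138, 28, -12, 3, 100], [0, 0, -0.138, 30, -8, 3, 100], [0, 0, -0.138, 30, -4, 3, 100]],
  ],
  squeeze=40,
)

```text
clock: 0.7
position: [319.6, -373.5, 215.9]
eef_rot: [-3.141, -0.0, 1.157]
contact_force: [0.0, 0.4, 0.6]
grip_width: 1.004
grip_force: 0.0
```

jog_arm(
  increments=[
    [[0, 0, -0.138, 31, 0, 3, 100], [0, 0, -0.138, 30, 4, 3, 100], [0, 0, -0.138, 30, 8, 3, 100], [0, 0, -0.138, 28, 12, 3, 100], [0, 0, 0, 0, 0, 0, 60]],
  ],
)

```text
clock: 1.2
position: [368.8, -259.0, 203.5]
eef_rot: [-3.141, -0.003, 1.709]
contact_force: [-0.0, -0.8, -0.2]
grip_width: 0.858
grip_force: 0.0
```

```bash
cat >> h.py <<'E'
def blob(f,xy,z,rad=60,thr=None,save=None):
    """bright blob nearest the expected world point: contour in world at height z"""
    u,v=proj(f,[[*xy,z]])[0]; q=proj(f,[[xy[0]+rad,xy[1],z],[xy[0],xy[1]+rad,z]]); w=int(np.abs(q-[u,v]).max())
    x0,y0=max(int(u)-w,0),max(int(v)-w,0); c=f["color"][y0:int(v)+w,x0:int(u)+w].min(2)
    t,m=cv2.threshold(cv2.GaussianBlur(c,(3,3),0),thr or 0,255,0 if thr else cv2.THRESH_OTSU)
    cs,_=cv2.findContours(m,cv2.RETR_EXTERNAL,cv2.CHAIN_APPROX_NONE)
    out=[]
    for k in cs:
        if cv2.contourArea(k)<80: continue
        W=np.float32(ray(f,k.reshape(-1,2)+[x0,y0],z)); rc=cv2.minAreaRect(W); out.append((np.hypot(*(np.array(rc[0])-xy)),W,rc))
    out.sort(key=lambda o:o[0])
    if save: cv2.imwrite(save,f["color"][:,:,::-1])
    print("thr",t,[np.round([*o[2][0],*o[2][1],o[2][2]],1).tolist() for o in out[:3]])
    return out[0][1]
E
python3 -c "
from h import *
s=sense();print(s['position'],s['eef_rot'],s['clock'],s['grip_width'])
f=grab('wrist'); blob(f,(369,-261),8,save='pics/w1.png')"
```

```text
[ 368.84241859 -258.97213927  203.47694164] [-3.14116360e+00 -2.59920933e-03  1.70920825e+00] 1.2 0.8583609572428675
thr 188.0 [[371.1, -259.9, 25.4, 57.8, 5.2]]
```

View pics/w1.png

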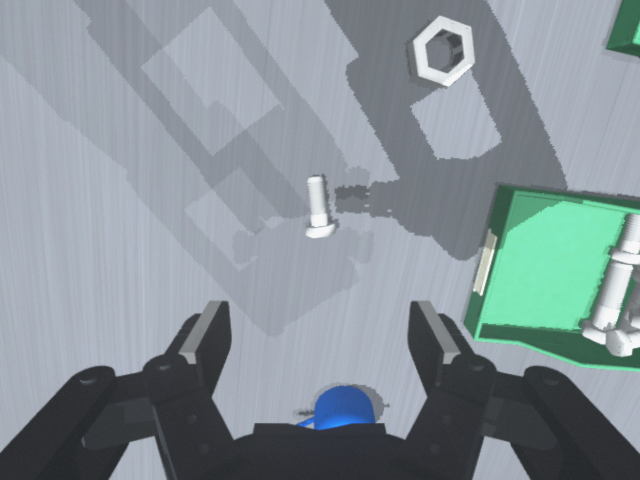

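The wrist view shows the short bolt at (318,207), head towards image bottom, with nothing nearby. Next I descend on it.

```bash
python3 -c "
from h import *
plan(371.4,-264,30,1.66); "
```

```text
[-0.0, -0.0, 0.011, -0.9, 0.6, 43.5]
[-0.0, -0.0, 0.011, -0.9, 0.6, 43.5]
[-0.0, -0.0, 0.011, -0.9, 0.6, 43.5]
[-0.0, -0.0, 0.011, -0.9, 0.6, 43.5]
```

jog_arm(
  increments=[
    [[0, 0, 0.011, -1, 0.6, 43, 55], [0, 0, 0.011, -1, 0.6, 43, 55], [0, 0, 0.011, -1, 0.6, 43, 55], [0, 0, 0.011, -1, 0.6, 42, 55], [0, 0, 0, 0, 0, 0, 55]],
  ],
)

```text
clock: 1.75
position: [366.7, -262.6, 27.7]
eef_rot: [-3.132, -0.011, 1.657]
contact_force: [-0.8, 0.7, -0.7]
grip_width: 0.553
grip_force: 0.0
```

```bash
python3 -c "
from h import *
plan(371.4,-264,3,1.66)
f=grab('wrist'); blob(f,(371,-260),8,save='pics/w2.png')"
```

```text
[-0.009, -0.011, -0.003, -2.1, 4.8, 24.6]
thr 127.0 [[356.3, -268.5, 98.4, 134.9, 5.4], [408.0, -276.0, 8.2, 33.9, 21.3], [422.5, -238.7, 37.9, 113.0, 30.1]]
```

View pics/w2.png

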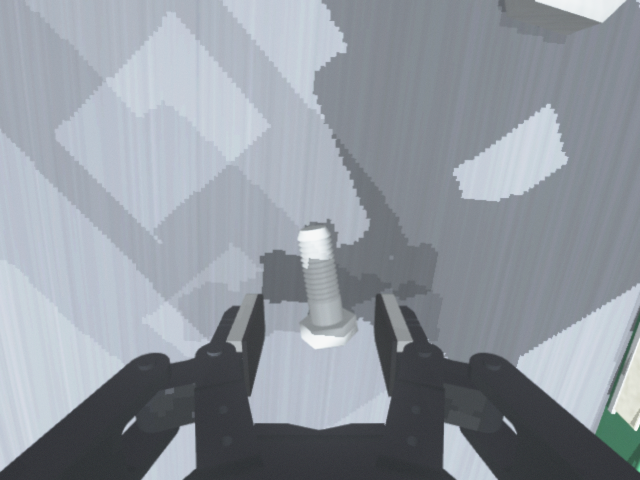

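From close, the bolt runs from its tip (316,232) to its head (328,330), slightly rotated and centred between the fingers.

```bash
python3 -c "
from h import *
f=grab('wrist'); P=ray(f,[[316,234],[327,300],[329,332]],12); print(P); d=P[0]-P[1]; print(np.arctan2(d[1],d[0]), sense()['position'],sense()['eef_rot'])
g=P[1]+d/np.linalg.norm(d)*11; print(g); plan(*g,3,np.arctan2(d[1],d[0]))"
```

```text
[[ 365.70660111 -235.96737761]
 [ 373.84376535 -268.8610985 ]
 [ 376.50571119 -286.48142655]]
1.813305172766498 [ 370.82229836 -266.49633687   33.23202071] [-3.14036496e+00 -1.18349997e-03  1.65839878e+00]
[ 371.20223841 -258.18297435]
[-0.001, -0.001, -0.077, 4.1, 0.6, 15.1]
[-0.001, -0.001, -0.077, 4.1, 0.9, 15.1]
```

jog_arm(
  increments=[
    [[0, 0, -0.045, 1, 0.6, 15, 55], [0, 0, -0.045, 1, 0.6, 15, 55], [0, 0, 0, 0, 0, 0, 55], [0, 0, 0, 0, 0, 0, 0], [0, 0, 0, 0, 0, 0, 0]],
  ],
  squeeze=40,
)

```text
clock: 2.35
position: [373.8, -265.6, 5.8]
eef_rot: [3.139, 0.004, 1.749]
contact_force: [-1.4, 0.2, 8.6]
grip_width: 0.246
grip_force: 38.7
```

jog_arm(
  increments=[
    [[0, 0, 0, 0, 0, 0, 0], [0, 0, 0, 0, 0, 0, 0], [0, 0, 0, 0, 0, 0, 0]],
  ],
)

```text
clock: 2.65
position: [373.8, -265.7, 5.8]
eef_rot: [3.139, 0.004, 1.749]
contact_force: [-1.0, 1.1, 6.9]
grip_width: 0.242
grip_force: 38.7
```

jog_arm(
  increments=[
    [[0, 0, 0, 0, 0, -20, 0], [0, 0, 0, 0, 0, -35, 0], [0, 0, 0, 0, 0, -40, 0], [0, 0, 0, 0, 0, -35, 0], [0, 0, 0, 0, 0, 0, 0]],
  ],
)

```text
clock: 3.15
position: [376.0, -267.7, 140.2]
eef_rot: [3.133, 0.012, 1.749]
contact_force: [1.1, -0.0, -0.4]
grip_width: 0.242
grip_force: 39.1
```

```bash
python3 -c "
from h import *
print(sense()['grip_width'],sense()['grip_force'],sense()['contact_force'])
plan(600,-325,140,3.17)
f=grab('wrist'); cv2.imwrite('pics/w3.png',f['color'][:,:,::-1])"
```

```text
0.242487748754624 39.071606904035434 [ 1.11713943 -0.01132118 -0.41451712]
[-0.0, 0.002, -0.142, -9.6, 21.0, 0.3]
[-0.0, 0.002, -0.142, -12.5, 19.4, 0.3]
[-0.0, 0.002, -0.142, -15.1, 17.5, 0.3]
[-0.0, 0.002, -0.142, -17.5, 15.2, 0.3]
[-0.0, 0.002, -0.142, -19.4, 12.5, 0.2]
[-0.0, 0.002, -0.142, -21.0, 9.7, 0.2]
[-0.0, 0.002, -0.142, -22.2, 6.6, 0.2]
[-0.0, 0.002, -0.142, -22.9, 3.4, 0.1]
[-0.0, 0.002, -0.142, -23.1, 0.1, 0.1]
[-0.0, 0.002, -0.142, -22.9, -3.2, 0.1]
```

View pics/w3.png

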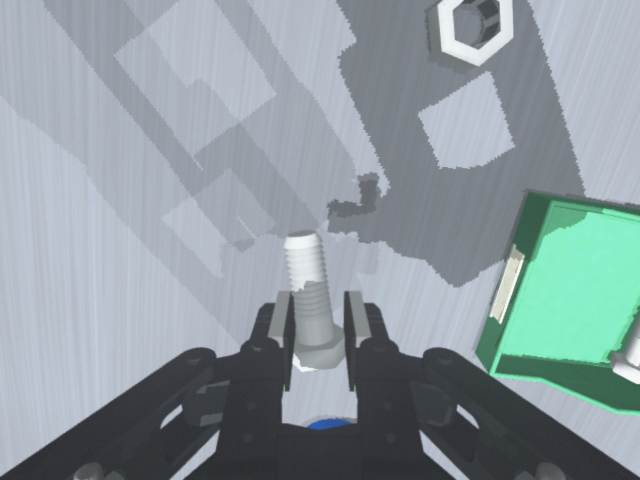

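The bolt is held at the shank with its head against the pads, tip at (303,240), and clear of the bench. I carry it to the bolt bin.

jog_arm(
  increments=[
    [[0, 0, -0.134, -10, 21, 0, 0], [0, 0, -0.134, -12, 19, 0, 0], [0, 0, -0.134, -15, 17, 0, 0], [0, 0, -0.134, -17, 15, 0, 0], [0, 0, -0.134, -19, 13, 0, 0]],
  ],
)

```text
clock: 3.7
position: [482.3, -292.9, 131.7]
eef_rot: [-3.142, -0.003, 2.425]
contact_force: [0.4, 0.1, -1.6]
grip_width: 0.245
grip_force: 39.3
```

jog_arm(
  increments=[
    [[0, 0, -0.134, -21, 10, 0, 0], [0, 0, -0.134, -22, 7, 0, 0], [0, 0, -0.134, -23, 4, 0, 0], [0, 0, -0.134, -23, 1, 0, 0], [0, 0, -0.134, -23, -2, 0, 0]],
  ],
)

```text
clock: 4.2
position: [593.6, -324.8, 131.3]
eef_rot: [3.14, -0.003, 3.095]
contact_force: [0.4, 0.7, -1.7]
grip_width: 0.244
grip_force: 39.3
```

```bash
python3 -c "
from h import *
vision.grab_frame('wrist'); s=sense(); print(s['position'],s['eef_rot'],s['grip_width'])
f=grab('wrist'); cv2.imwrite('pics/w4.png',f['color'][:,:,::-1]); print(proj(f,[s['position'],s['position']+[0,0,18.7]]))"
```

```text
[ 597.06231473 -325.84914734  131.64638271] [-3.14153207e+00  2.08419477e-03  3.09915140e+00] 0.2437245396111584
[[317.81745579 307.90579726]
 [317.63771792 331.8436795 ]]
```

View pics/w4.png

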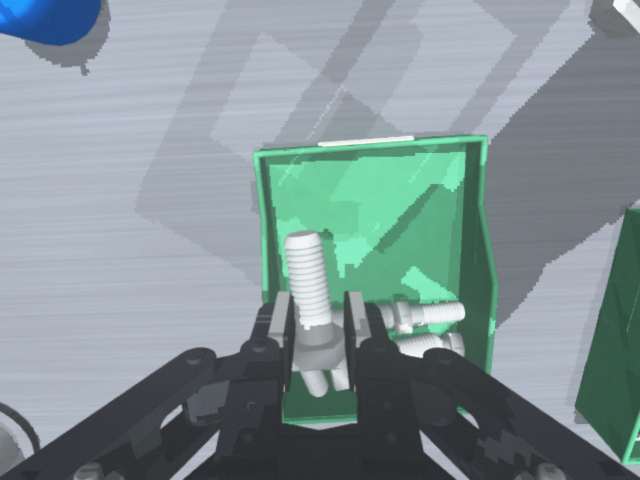

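The wrist view shows the bin's front rim from (256,153) to (486,137), with its back towards image bottom. I'll compute the bin pose from those corners.

```bash
python3 -c "
from h import *
f=grab('wrist'); P=ray(f,[[257,153],[486,137]],30); print(P); v=P[1]-P[0]; print(np.linalg.norm(v)); v/=np.linalg.norm(v); yaw=np.arctan2(-v[0],v[1]); 
x=np.array([np.cos(yaw),np.sin(yaw)]); y=np.array([-x[1],x[0]]); c=P.mean(0)+95*x; print('bin',c,yaw)
print('short',c-30*x-36*y,'tcp bin', (sense()['position'][:2]-c)@np.c_[x,y])
print(ray(f,[[302,240]],130))
plan(*(c-34*x-36*y),30,3.099)"
```

```text
[[ 537.07753948 -361.93533056]
 [ 534.12157476 -214.45950677]]
147.50544508938214
bin [ 630.5804797  -286.29364726] 0.02004104052146123
short [ 601.30793331 -322.88760889] tcp bin [-37.63834774 -37.75677819]
[[ 564.57534207 -330.2034607 ]]
[0.0, -0.001, -0.003, -1.2, 0.6, 33.8]
[0.0, -0.001, -0.003, -1.2, 0.6, 33.8]
[0.0, -0.001, -0.003, -1.2, 0.6, 33.8]
```

jog_arm(
  increments=[
    [[0, 0, 0, -1, 0.5, 30, 0], [0, 0, 0, -1, 0.5, 35, 0], [0, 0, 0, -1, 0.5, 30, 0], [0, 0, 0, 0, 0, 10, 0], [0, 0, 0, 0, 0, 0, 0]],
  ],
)

```text
clock: 4.85
position: [594.2, -322.3, 25.4]
eef_rot: [3.138, -0.006, 3.089]
contact_force: [0.1, -0.5, 0.0]
grip_width: 0.248
grip_force: 39.2
```

jog_arm(
  increments=[
    [[0, 0, 0, 0, 0, 6, 0], [0, 0, 0, 0, 0, 4, 0], [0, 0, 0, 0, 0, 2, 0], [0, 0, 0, 0, 0, 0, 0], [0, 0, 0, 0, 0, 0, 0]],
  ],
)

```text
clock: 5.35
position: [597.3, -324.1, 16.9]
eef_rot: [-3.141, 0.001, 3.09]
contact_force: [-1.0, 0.3, -1.4]
grip_width: 0.246
grip_force: 39.2
```

jog_arm(
  increments=[
    [[0, 0, 0, 0, 0, 3, 0], [0, 0, 0, 0, 0, 2, 0], [0, 0, 0, 0, 0, 1, 0], [0, 0, 0, 0, 0, 0, 0]],
  ],
)

```text
clock: 5.75
position: [596.6, -323.7, 9.8]
eef_rot: [3.141, -0.001, 3.09]
contact_force: [0.5, -0.2, -1.6]
grip_width: 0.247
grip_force: 39.2
```

jog_arm(
  increments=[
    [[0, 0, 0, 0, 0, 1, 0], [0, 0, 0, 0, 0, 0, 0], [0, 0, 0, 0, 0, 0, 0]],
  ],
)

```text
clock: 6.05
position: [597.0, -324.0, 9.4]
eef_rot: [-3.142, 0.0, 3.09]
contact_force: [-0.9, -0.6, -1.3]
grip_width: 0.241
grip_force: 39.2
```

jog_arm(
  increments=[
    [[0, 0, 0, 0, 0, 1, 0], [0, 0, 0, 0, 0, 0, 0], [0, 0, 0, 0, 0, 0, 0]],
  ],
)

```text
clock: 6.35
position: [597.0, -324.0, 9.0]
eef_rot: [-3.141, 0.0, 3.09]
contact_force: [-2.6, 1.7, 4.5]
grip_width: 0.243
grip_force: 40.2
```

jog_arm(
  increments=[
    [[0, 0, 0, 0, 0, 0, 30], [0, 0, 0, 0, 0, 0, 36], [0, 0, 0, 0, 0, 0, 38], [0, 0, 0, 0, 0, 0, 38], [0, 0, 0, 0, 0, -10, 38]],
  ],
)

```text
clock: 6.85
position: [595.5, -322.9, 16.5]
eef_rot: [3.139, -0.003, 3.09]
contact_force: [-0.1, 0.0, 0.7]
grip_width: 0.376
grip_force: 0.0
```

jog_arm(
  increments=[
    [[0, 0, 0, 0, 0, -30, 38], [0, 0, 0, 0, 0, -45, 38], [0, 0, 0, 0, 0, -45, 50], [0, 0, 0, 0, 0, -40, 50], [0, 0, 0, 0, 0, 0, 50]],
  ],
)

```text
clock: 7.35
position: [601.4, -327.0, 188.7]
eef_rot: [-3.132, 0.015, 3.09]
contact_force: [-0.8, -0.8, 0.9]
grip_width: 0.501
grip_force: 0.0
```

```bash
python3 -c "
from h import *
f=grab('wrist'); cv2.imwrite('pics/w5.png',f['color'][:,:,::-1]); print(sense()['position'])
plan(370,266,200,1.875)"
```

```text
[ 599.64426105 -325.81548224  184.71103798]
[0.0, 0.001, 0.081, 17.3, 38.6, -1.4]
[0.0, 0.001, 0.081, 20.4, 37.1, -1.4]
[0.0, 0.001, 0.081, 23.3, 35.3, -1.4]
[0.0, 0.001, 0.081, 26.1, 33.3, -1.4]
[0.0, 0.001, 0.081, 28.7, 31.1, -1.3]
[0.0, 0.001, 0.081, 31.1, 28.7, -1.3]
[0.0, 0.001, 0.081, 33.3, 26.0, -1.3]
[0.0, 0.001, 0.081, 35.3, 23.3, -1.3]
[0.0, 0.001, 0.081, 37.1, 20.3, -1.2]
[0.0, 0.001, 0.081, 38.6, 17.3, -1.2]
[0.0, 0.001, 0.081, 39.9, 14.1, -1.2]
[0.0, 0.001, 0.081, 40.9, 10.8, -1.2]
[0.0, 0.001, 0.081, 41.7, 7.5, -1.1]
[0.0, 0.001, 0.081, 42.1, 4.1, -1.1]
[0.0, 0.001, 0.081, 42.3, 0.6, -1.1]
```

View pics/w5.png

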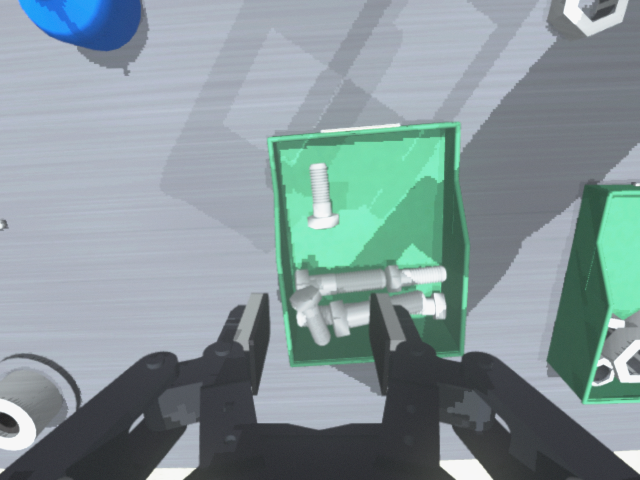

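The short bolt lies flat on the clear floor at (320,195), clear of the stock. The large nut is next.

```bash
python3 -c "
from h import *
plan(448,-117,180,2.6)"
```

```text
[-0.001, 0.002, 0.082, 27.0, 33.5, 0.3]
[-0.001, 0.002, 0.082, 29.7, 31.1, 0.4]
[-0.001, 0.002, 0.082, 32.1, 28.6, 0.5]
[-0.001, 0.002, 0.082, 34.3, 25.9, 0.5]
[-0.001, 0.002, 0.082, 36.3, 23.0, 0.6]
[-0.001, 0.002, 0.082, 38.1, 20.0, 0.7]
```

jog_arm(
  increments=[
    [[0, 0, 0.082, 27, 33, 0, 85], [0, 0, 0.082, 30, 31, 0, 85], [0, 0, 0.082, 32, 29, 0, 85], [0, 0, 0.082, 34, 26, 0, 85], [0, 0, 0.082, 36, 23, 0, 85]],
  ],
)

```text
clock: 7.9
position: [469.0, -148.2, 176.7]
eef_rot: [3.141, -0.003, 2.676]
contact_force: [0.4, -1.0, -0.2]
grip_width: 0.848
grip_force: 0.0
```

jog_arm(
  increments=[
    [[0, 0, 0.082, 38, 20, 3, 85], [0, 0, 0, 0, 0, 0, 85], [0, 0, 0, 0, 0, 0, 85]],
  ],
)

```text
clock: 8.2
position: [445.0, -114.4, 174.3]
eef_rot: [-3.141, -0.002, 2.6]
contact_force: [0.3, -0.2, 0.2]
grip_width: 0.85
grip_force: 0.0
```

```bash
cat >> h.py <<'E'
def hexfit(W,s=None):
    """centre and flat-normal angle (mod 60 deg) of a hexagon's contour"""
    c=np.array(cv2.minEnclosingCircle(W)[0]); M=cv2.moments(W.reshape(-1,1,2)); c2=np.array([M["m10"],M["m01"]])/M["m00"]
    h=cv2.convexHull(W).reshape(-1,2)-c2; a=np.radians(np.arange(0,60,.5))
    wd=[np.max([np.ptp(h@[np.cos(t+k*np.pi/3),np.sin(t+k*np.pi/3)]) for k in range(3)]) for t in a]
    i=int(np.argmin(wd)); print("hex",c,c2,"flat normal deg",np.degrees(a[i]),"AF",wd[i],"area",cv2.contourArea(W)); return c2,a[i]
E
python3 -c "
from h import *
f=grab('wrist'); cv2.imwrite('pics/w6.png',f['color'][:,:,::-1]); print(sense()['position'],sense()['eef_rot'])
for t in (None,200): hexfit(blob(f,(448,-117),24,45,thr=t))"
```

```text
[ 446.16681887 -115.38617471  175.00148552] [-3.14134695e+00  1.42153022e-04  2.59868926e+00]
thr 197.0 [[449.9, -116.0, 52.5, 47.2, 50.3]]
hex [ 449.79586792 -115.84388733] [ 449.77086917 -116.02125513] flat normal deg 20.5 AF 47.19774245479671 area 1832.9524236202706
thr 200.0 [[450.0, -116.1, 46.6, 52.8, 81.1]]
hex [ 450.00289917 -116.00927734] [ 449.7768685  -116.02352854] flat normal deg 21.5 AF 47.0551219149113 area 1821.799872070551
```

View pics/w6.png

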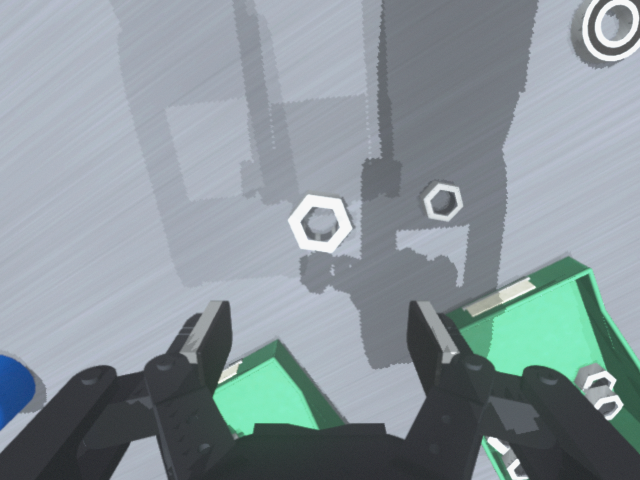

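The large nut is at (320,223) in the wrist view and nothing is in the way. I descend with yaw 2.985.

```bash
python3 -c "
from h import *
plan(450,-116,40,2.985)"
```

```text
[-0.0, 0.0, -0.097, -0.9, 0.4, 33.8]
[-0.0, 0.0, -0.097, -0.9, 0.3, 33.8]
[-0.0, 0.0, -0.097, -1.0, 0.2, 33.8]
[-0.0, 0.0, -0.097, -1.0, 0.1, 33.8]
```

jog_arm(
  increments=[
    [[0, 0, -0.097, -1, 0.4, 34, 85], [0, 0, -0.097, -1, 0.3, 34, 85], [0, 0, -0.097, -1, 0.2, 34, 85], [0, 0, -0.097, -1, 0, 34, 85], [0, 0, 0, 0, 0, 0, 85]],
  ],
)

```text
clock: 8.75
position: [446.9, -115.4, 34.8]
eef_rot: [3.139, -0.01, 2.985]
contact_force: [-0.3, 1.0, -0.3]
grip_width: 0.855
grip_force: 0.0
```

```bash
python3 -c "
from h import *
vision.grab_frame('wrist');f=grab('wrist'); cv2.imwrite('pics/w7.png',f['color'][:,:,::-1]); print(sense()['position'],sense()['eef_rot'])
hexfit(blob(f,(450,-116),24,32,thr=205)); plan(450,-116,4,2.985,20)"
```

```text
[ 450.60304118 -116.83387197   39.0964728 ] [ 3.14134435e+00 -1.16129369e-03  2.98302859e+00]
thr 205.0 [[438.8, -120.1, 23.4, 46.5, 22.0]]
hex [ 444.82077026 -117.63809204] [ 436.61054893 -120.41654984] flat normal deg 23.0 AF 41.003959995275856 area 496.53091871808283
[0.0, -0.001, -0.001, 0.3, 0.4, 17.5]
[0.0, -0.001, -0.001, 0.4, 0.4, 17.5]
```

jog_arm(
  increments=[
    [[0, 0, -0.01, 0, 0.4, 18, 85], [0, 0, -0.01, 0, 0.4, 15, 85], [0, 0, 0, 0, 0, 3, 85], [0, 0, 0, 0, 0, 0, 40], [0, 0, 0, 0, 0, 0, 0]],
  ],
  squeeze=40,
)

```text
clock: 9.35
position: [452.0, -116.2, 5.1]
eef_rot: [-3.14, 0.003, 3.005]
contact_force: [-6.0, 4.2, 25.0]
grip_width: 0.528
grip_force: 38.3
```

jog_arm(
  increments=[
    [[0, 0, 0, 0, 0, 0, 0], [0, 0, 0, 0, 0, 0, 0], [0, 0, 0, 0, 0, 0, 0]],
  ],
)

```text
clock: 9.65
position: [452.1, -116.2, 5.2]
eef_rot: [-3.14, 0.004, 3.005]
contact_force: [-1.1, 0.4, 6.6]
grip_width: 0.531
grip_force: 42.3
```

jog_arm(
  increments=[
    [[0, 0, 0, 0, 0, -20, 0], [0, 0, 0, 0, 0, -35, 0], [0, 0, 0, 0, 0, -40, 0], [0, 0, 0, 0, 0, -40, 0], [0, 0, 0, 0, 0, 0, 0]],
  ],
)

```text
clock: 10.15
position: [455.0, -117.3, 144.8]
eef_rot: [-3.137, 0.013, 3.006]
contact_force: [0.4, -1.3, -1.7]
grip_width: 0.526
grip_force: 42.0
```

```bash
python3 -c "
from h import *
vision.grab_frame('wrist'); s=sense(); print(s['position'],s['grip_width'],s['grip_force'],s['contact_force'])
plan(630,-51,140,1.52)"
```

```text
[ 452.88433677 -116.36451066  141.84799168] 0.5275869521929168 41.95323533815099 [-0.17550119  0.20104444 -2.15703887]
[0.0, 0.001, 0.135, -15.1, 8.1, 0.3]
[0.0, 0.001, 0.135, -13.9, 10.0, 0.3]
[0.0, 0.001, 0.135, -12.4, 11.8, 0.2]
[0.0, 0.001, 0.135, -10.7, 13.4, 0.2]
[0.0, 0.001, 0.135, -8.8, 14.7, 0.2]
[0.0, 0.001, 0.135, -6.8, 15.8, 0.2]
[0.0, 0.001, 0.135, -4.6, 16.5, 0.2]
[0.0, 0.001, 0.135, -2.3, 17.0, 0.2]
[0.0, 0.001, 0.135, -0.0, 17.2, 0.2]
[0.0, 0.001, 0.135, 2.3, 17.0, 0.2]
[0.0, 0.001, 0.135, 4.6, 16.5, 0.2]
```

Held (weight -2.2 N). I move it over the nut bin.

jog_arm(
  increments=[
    [[0, 0, 0.135, -15, 8, 0, 0], [0, 0, 0.135, -14, 10, 0, 0], [0, 0, 0.135, -12, 12, 0, 0], [0, 0, 0.135, -11, 13, 0, 0], [0, 0, 0.135, -9, 15, 0, 0]],
  ],
)

```text
clock: 10.7
position: [529.5, -84.8, 135.8]
eef_rot: [-3.139, -0.004, 2.325]
contact_force: [0.4, 0.0, -2.1]
grip_width: 0.525
grip_force: 41.8
```

jog_arm(
  increments=[
    [[0, 0, 0.135, -7, 16, 0, 0], [0, 0, 0.135, -5, 16, 0, 0], [0, 0, 0.135, -2, 17, 0, 0], [0, 0, 0.135, 0, 17, 0, 0], [0, 0, 0.135, 2, 17, 0, 0]],
  ],
)

```text
clock: 11.2
position: [609.8, -55.8, 135.4]
eef_rot: [-3.137, -0.002, 1.65]
contact_force: [0.7, 0.4, -1.7]
grip_width: 0.524
grip_force: 41.8
```

jog_arm(
  increments=[
    [[0, 0, 0.135, 5, 17, 0, 0], [0, 0, 0, 0, 0, 0, 0], [0, 0, 0, 0, 0, 0, 0]],
  ],
)

```text
clock: 11.5
position: [625.9, -49.8, 136.0]
eef_rot: [-3.137, -0.0, 1.523]
contact_force: [-0.0, 0.4, -1.9]
grip_width: 0.529
grip_force: 41.9
```

```bash
python3 -c "
from h import *
f=grab('wrist'); cv2.imwrite('pics/w8.png',f['color'][:,:,::-1]); print(sense()['position'],sense()['eef_rot'])"
```

```text
[625.81266406 -49.9851645  136.35575837] [-3.13750026e+00 -3.65408654e-04  1.52258448e+00]
```

View pics/w8.png

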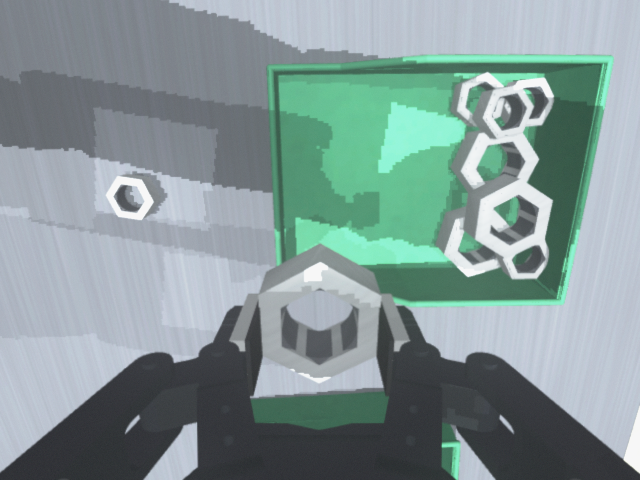

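The wrist view shows the nut held level. The nut bin's front-left rim corner is at (269,67), its back-left at (611,58), and its back-right at (562,302).

```bash
python3 -c "
from h import *
f=grab('wrist'); A=ray(f,[[269,67],[277,262]],30); B=ray(f,[[611,58],[562,302]],60); print(A,B)
v=B[0]-B[1]; print(np.linalg.norm(v)); v/=np.linalg.norm(v); u=A[0]-A[1]; print(np.arctan2(-v[0],v[1]),np.arctan2(-u[0],u[1])); yaw=np.arctan2(-v[0],v[1])
x=np.array([np.cos(yaw),np.sin(yaw)]); y=np.array([-x[1],x[0]]); c=B.mean(0)-95*x; print(c, 'from front-left', A[0]+95*x-75*y)
print('P',c-35*x-35*y,c-35*x+37*y)"
```

```text
[[600.57221916  60.80340565]
 [594.87976778 -68.55071814]] [[791.47860808  54.18621087]
 [786.22505754 -94.38813539]]
148.66719934940846
-0.035345016056822075 -0.043978350415106185
[693.91116697 -16.74388482] from front-left [692.86256071 -17.50682903]
P [657.69620892 -50.48520686] [660.24052024  21.46982409]
```

jog_arm(
  increments=[
    [[0, 0, 0, 0, 15, 0, 0], [0, 0, 0, 0, 15, 15, 0], [0, 0, 0, 0, 0, 35, 0], [0, 0, 0, 0, 0, 35, 0], [0, 0, 0, 0, 0, 15, 0]],
  ],
)

```text
clock: 12.1
position: [653.5, -51.3, 33.9]
eef_rot: [-3.133, -0.001, 1.521]
contact_force: [-0.4, 0.6, -2.1]
grip_width: 0.526
grip_force: 41.9
```

jog_arm(
  increments=[
    [[0, 0, 0, 0, 0, 12, 0], [0, 0, 0, 0, 0, 5, 0], [0, 0, 0, 0, 0, 0, 0], [0, 0, 0, 0, 0, 0, 0], [0, 0, 0, 0, 0, 0, 0]],
  ],
)

```text
clock: 12.6
position: [659.0, -51.9, 23.2]
eef_rot: [3.138, 0.001, 1.521]
contact_force: [0.6, -0.6, -2.0]
grip_width: 0.528
grip_force: 41.9
```

jog_arm(
  increments=[
    [[0, 0, 0, 0, 0, 7, 0], [0, 0, 0, 0, 0, 4, 0], [0, 0, 0, 0, 0, 1, 0], [0, 0, 0, 0, 0, 0, 0], [0, 0, 0, 0, 0, 0, 0]],
  ],
)

```text
clock: 13.1
position: [657.6, -51.6, 9.2]
eef_rot: [-3.142, 0.0, 1.521]
contact_force: [-0.1, 0.5, -1.2]
grip_width: 0.533
grip_force: 41.9
```

jog_arm(
  increments=[
    [[0, 0, 0, 0, 0, 1.5, 0], [0, 0, 0, 0, 0, 0, 0], [0, 0, 0, 0, 0, 0, 0]],
  ],
)

```text
clock: 13.4
position: [658.0, -51.7, 8.3]
eef_rot: [3.141, 0.0, 1.521]
contact_force: [-0.5, -0.2, 1.0]
grip_width: 0.524
grip_force: 42.2
```

jog_arm(
  increments=[
    [[0, 0, 0, 0, 0, 0.5, 0], [0, 0, 0, 0, 0, 0, 56], [0, 0, 0, 0, 0, 0, 62], [0, 0, 0, 0, 0, 0, 66], [0, 0, 0, 0, 0, 0, 66]],
  ],
)

```text
clock: 13.9
position: [657.4, -51.6, 7.0]
eef_rot: [-3.141, -0.0, 1.521]
contact_force: [-0.7, -0.5, -0.8]
grip_width: 0.659
grip_force: 0.0
```

jog_arm(
  increments=[
    [[0, 0, 0, 0, 0, -15, 66], [0, 0, 0, 0, 0, -40, 66], [0, 0, 0, 0, 0, -45, 66], [0, 0, 0, 0, 0, -45, 66], [0, 0, 0, 0, 0, -30, 66]],
  ],
)

```text
clock: 14.4
position: [659.4, -52.0, 188.1]
eef_rot: [3.135, 0.001, 1.521]
contact_force: [0.7, 0.4, 0.2]
grip_width: 0.663
grip_force: 0.0
```

```bash
python3 -c "
from h import *
vision.grab_frame('wrist');f=grab('wrist'); print(sense()['position'])
hexfit(blob(f,(657,-51),27,35))
plan(490,-16,190,1.6)"
```

```text
[662.00149449 -52.45329677 191.32015004]
thr 127.0 [[658.5, -49.1, 51.3, 46.4, 25.7]]
hex [659.21368408 -48.95604324] [658.85157619 -49.05184094] flat normal deg 58.00000000000001 AF 46.763247824920484 area 1770.0031844641198
[0.004, 0.001, -0.02, 7.0, -43.4, -0.3]
[0.004, 0.001, -0.02, 7.8, -43.3, -0.2]
[0.004, 0.001, -0.02, 8.7, -43.1, 0.0]
[0.004, 0.001, -0.02, 9.5, -42.9, 0.2]
```

The large nut is set down flat at (659,-49), inside the clear floor. I go to the small nut.

jog_arm(
  increments=[
    [[0, 0, -0.02, 7, -43, 0, 66], [0, 0, -0.02, 8, -43, 0, 66], [0, 0, -0.02, 9, -43, 0, 66], [0, 0, -0.02, 9, -43, 0, 66], [0, 0, 0, 0, 0, 0, 66]],
  ],
)

```text
clock: 15.0
position: [477.8, -13.0, 178.9]
eef_rot: [-3.131, -0.003, 1.602]
contact_force: [0.1, -0.0, -0.8]
grip_width: 0.66
grip_force: 0.0
```

```bash
python3 -c "
from h import *
vision.grab_frame('wrist');f=grab('wrist'); print(sense()['position'],sense()['eef_rot']); cv2.imwrite('pics/w9.png',f['color'][:,:,::-1])
for t in (None,200): hexfit(blob(f,(490,-15),16,30,thr=t))"
```

```text
[485.00191087 -14.80399759 182.04167659] [-3.14132133e+00 -8.32957460e-05  1.60094053e+00]
thr 151.0 [[489.7, -15.3, 60.8, 61.0, 1.8]]
hex [489.70120239 -15.9897213 ] [486.98097747 -24.44335547] flat normal deg 46.0 AF 73.7558060401523 area 2476.06300594108
thr 200.0 [[488.0, -20.9, 30.9, 31.0, 47.4]]
hex [489.31005859 -19.33863258] [488.25316693 -22.36289   ] flat normal deg 19.0 AF 31.288783563859663 area 347.7611495380552
```

```bash
python3 -c "
from h import *
f=grab('wrist'); print(sense()['position'])
for t in (160,170,180,190,210,220): hexfit(cv2.convexHull(blob(f,(490,-15),16,30,thr=t)).reshape(-1,2))
u=proj(f,[[490,-15,16]])[0]; x,y=int(u[0]),int(u[1]); print(u)
cv2.imwrite('pics/w10.png',cv2.resize(f['color'][y-60:y+60,x-80:x+80,::-1],None,fx=5,fy=5))"
```

```text
[486.72264864 -15.31903188 182.81499889]
thr 160.0 [[488.8, -14.9, 59.1, 59.3, 1.7]]
hex [488.86245728 -15.59639645] [486.01248903 -20.27381816] flat normal deg 46.0 AF 71.64399491952169 area 2742.4971439184737
thr 170.0 [[489.1, -23.8, 59.1, 41.4, 1.7], [461.7, -3.8, 3.4, 35.5, 0.3]]
hex [489.28024292 -29.49515915] [491.6353973  -26.65628111] flat normal deg 57.5 AF 59.063416298162394 area 1932.5652208845568
thr 180.0 [[494.9, -23.6, 47.0, 41.4, 1.7]]
hex [495.00131226 -28.27774811] [495.33144587 -25.41652915] flat normal deg 52.50000000000001 AF 49.952129781384706 area 1619.5167622002555
thr 190.0 [[494.6, -19.7, 46.3, 32.4, 3.5]]
hex [494.84265137 -23.28746414] [494.7819907  -20.82842533] flat normal deg 17.0 AF 44.712746135421725 area 1148.3600274437558
thr 210.0 [[487.1, -21.0, 29.0, 30.5, 48.4]]
hex [488.97024536 -19.38414001] [488.21449165 -20.44618253] flat normal deg 18.5 AF 30.57116252659017 area 719.603794286144
thr 220.0 [[487.3, -22.5, 24.6, 33.3, 69.0]]
hex [488.53793335 -19.397192  ] [488.08330148 -21.51654957] flat normal deg 18.0 AF 29.934514741441326 area 634.4721081770986
[323.94346992 214.61930779]
```

View pics/w10.png

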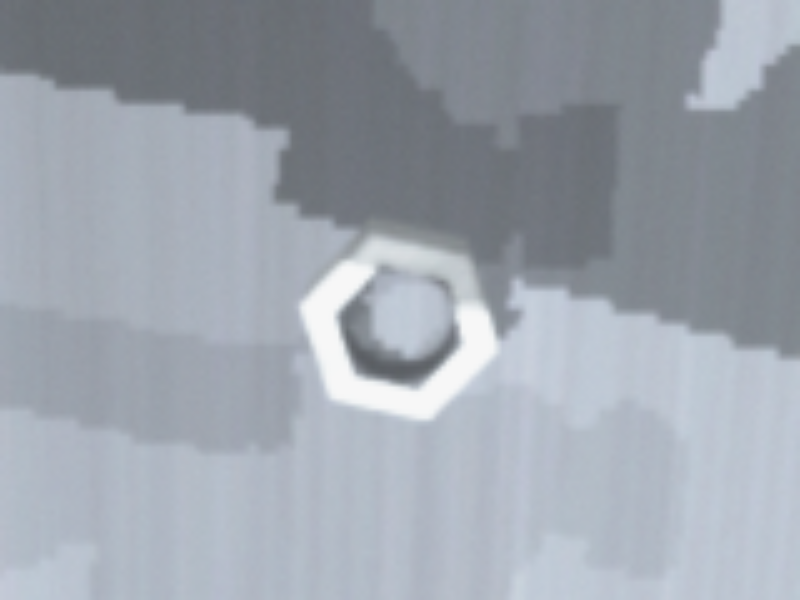

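The small nut's corners are at (300,300) and (498,350) in the crop, so its centre is about (400,326), or full-frame (323,219).

```bash
python3 -c "
from h import *
f=grab('wrist'); print(sense()['position']); P=ray(f,[[323,219.2]],16)[0]; print(P)
plan(*P,40,1.885)"
```

```text
[487.58408796 -15.55254537 183.11829995]
[491.3942787 -19.9009667]
[0.001, 0.0, -0.071, -1.1, 0.8, 35.8]
[0.001, 0.0, -0.071, -1.2, 0.8, 35.8]
[0.001, 0.0, -0.071, -1.2, 0.7, 35.8]
[0.001, 0.0, -0.071, -1.3, 0.6, 35.8]
```

jog_arm(
  increments=[
    [[0, 0, -0.071, -1, 0.6, 36, 66], [0, 0, -0.071, -1, 0.6, 36, 66], [0, 0, -0.071, -1.2, 0.6, 36, 66], [0, 0, -0.071, -1.2, 0.6, 36, 66], [0, 0, 0, 0, 0, 0, 66]],
  ],
)

```text
clock: 15.7
position: [486.1, -18.8, 33.6]
eef_rot: [-3.132, -0.005, 1.884]
contact_force: [-0.0, 0.6, -0.2]
grip_width: 0.658
grip_force: 0.0
```

```bash
python3 -c "
from h import *
vision.grab_frame('wrist');f=grab('wrist'); print(sense()['position'],sense()['eef_rot'])
for t in (205,220): hexfit(cv2.convexHull(blob(f,(490,-19),16,21,thr=t)).reshape(-1,2))
plan(490.5,-19.5,2.5,1.885,20)"
```

```text
[490.1988823  -19.50221376  38.2826981 ] [-3.14106505e+00 -3.65227362e-04  1.88304414e+00]
thr 205.0 [[490.1, -5.4, 2.7, 15.7, 79.7]]
hex [490.14953613  -5.38920593] [489.25685944  -5.23276776] flat normal deg 22.5 AF 13.692252251047819 area 33.158661499655864
thr 220.0 []Traceback (most recent call last):
  File "<string>", line 4, in <module>
    for t in (205,220): hexfit(cv2.convexHull(blob(f,(490,-19),16,21,thr=t)).reshape(-1,2))
                                              ~~~~^^^^^^^^^^^^^^^^^^^^^^^^^
  File "h.py", line 37, in blob
    return out[0][1]
           ~~~^^^
IndexError: list index out of range
```

jog_arm(
  increments=[
    [[0, 0, 0, 0, 0, 18, 66], [0, 0, 0, 0, 0, 14, 66], [0, 0, 0, 0, 0, 3, 66], [0, 0, 0, 0, 0, 0, 40], [0, 0, 0, 0, 0, 0, 0]],
  ],
  squeeze=35,
)

```text
clock: 16.3
position: [491.0, -19.6, 5.2]
eef_rot: [3.139, 0.002, 1.885]
contact_force: [-4.5, 0.9, 11.0]
grip_width: 0.338
grip_force: 35.3
```

jog_arm(
  increments=[
    [[0, 0, 0, 0, 0, 0, 0], [0, 0, 0, 0, 0, 0, 0], [0, 0, 0, 0, 0, 0, 0]],
  ],
)

```text
clock: 16.6
position: [491.2, -19.6, 5.2]
eef_rot: [3.138, 0.002, 1.885]
contact_force: [-0.6, 0.0, 6.9]
grip_width: 0.336
grip_force: 35.6
```

jog_arm(
  increments=[
    [[0, 0, 0, 0, 0, -20, 0], [0, 0, 0, 0, 0, -35, 0], [0, 0, 0, 0, 0, -40, 0], [0, 0, 0, 0, 0, -20, 0], [0, 0, 0, 0, 0, 0, 0]],
  ],
)

```text
clock: 17.1
position: [492.5, -19.9, 122.5]
eef_rot: [3.134, 0.005, 1.885]
contact_force: [0.9, -0.7, -1.1]
grip_width: 0.339
grip_force: 34.9
```

```bash
python3 -c "
from h import *
vision.grab_frame('wrist'); s=sense(); print(s['position'],s['grip_width'],s['grip_force'],s['contact_force'])
plan(658,21,115,1.53)"
```

```text
[490.64493204 -19.48449007 120.13852421] 0.3376488662585675 34.85154873691499 [-0.88550122  0.53520051 -0.44855375]
[0.001, 0.0, 0.089, -3.3, 42.9, 1.5]
[0.001, 0.0, 0.089, 0.5, 43.0, 1.4]
[0.001, 0.0, 0.089, 4.3, 42.8, 1.4]
[0.001, 0.0, 0.089, 8.1, 42.3, 1.3]
```

jog_arm(
  increments=[
    [[0, 0, 0.089, -3, 43, 0, 0], [0, 0, 0.089, 1, 43, 0, 0], [0, 0, 0.089, 4, 43, 0, 0], [0, 0, 0.089, 8, 42, 0, 0], [0, 0, 0, 0, 0, 15, 0]],
  ],
)

```text
clock: 17.65
position: [662.0, 22.5, 103.3]
eef_rot: [3.135, -0.0, 1.529]
contact_force: [0.8, -0.0, 0.7]
grip_width: 0.339
grip_force: 35.0
```

jog_arm(
  increments=[
    [[0, 0, 0, 0, 0, 35, 0], [0, 0, 0, 0, 0, 30, 0], [0, 0, 0, 0, 0, 15, 0], [0, 0, 0, 0, 0, 0, 0], [0, 0, 0, 0, 0, 0, 0]],
  ],
)

```text
clock: 18.15
position: [656.1, 21.4, 23.1]
eef_rot: [-3.141, -0.0, 1.529]
contact_force: [1.0, 0.1, -0.5]
grip_width: 0.339
grip_force: 35.0
```

jog_arm(
  increments=[
    [[0, 0, 0, 0, 0, 9, 0], [0, 0, 0, 0, 0, 5, 0], [0, 0, 0, 0, 0, 1, 0], [0, 0, 0, 0, 0, 0, 0], [0, 0, 0, 0, 0, 0, 0]],
  ],
)

```text
clock: 18.65
position: [656.7, 21.5, 8.7]
eef_rot: [3.141, 0.0, 1.529]
contact_force: [0.1, 0.6, -1.1]
grip_width: 0.341
grip_force: 35.0
```

jog_arm(
  increments=[
    [[0, 0, 0, 0, 0, 1, 0], [0, 0, 0, 0, 0, 0, 0], [0, 0, 0, 0, 0, 0, 0]],
  ],
)

```text
clock: 18.95
position: [656.8, 21.5, 8.3]
eef_rot: [3.141, 0.0, 1.529]
contact_force: [-0.8, 0.7, 5.6]
grip_width: 0.337
grip_force: 35.6
```

jog_arm(
  increments=[
    [[0, 0, 0, 0, 0, 0, 37], [0, 0, 0, 0, 0, 0, 42], [0, 0, 0, 0, 0, 0, 48], [0, 0, 0, 0, 0, 0, 48], [0, 0, 0, 0, 0, -12, 48]],
  ],
)

```text
clock: 19.45
position: [654.3, 21.7, 17.3]
eef_rot: [-3.137, -0.0, 1.529]
contact_force: [0.6, 0.2, 0.2]
grip_width: 0.477
grip_force: 0.0
```

jog_arm(
  increments=[
    [[0, 0, 0, 0, 0, -40, 48], [0, 0, 0, 0, 0, -45, 48], [0, 0, 0, 0, 0, -45, 60], [0, 0, 0, 0, 0, -40, 85], [0, 0, 0, 0, 0, 0, 85]],
  ],
)

```text
clock: 19.95
position: [661.6, 21.1, 199.6]
eef_rot: [3.124, 0.001, 1.529]
contact_force: [1.3, -0.9, 1.2]
grip_width: 0.847
grip_force: 0.0
```

```bash
python3 -c "
from h import *
vision.grab_frame('wrist');f=grab('wrist'); print(sense()['position'])
hexfit(cv2.convexHull(blob(f,(658,21),19,25)).reshape(-1,2))
plan(431,151,190,1.9)"
```

```text
[657.52994217  21.4726032  192.14376323]
thr 107.0 [[658.3, 22.1, 34.5, 29.4, 87.5]]
hex [657.62384033  22.15527153] [657.99791784  22.19080535] flat normal deg 58.00000000000001 AF 31.488277847461433 area 786.3119661687815
[0.001, 0.0, -0.062, 20.0, -38.6, 0.2]
[0.001, 0.0, -0.062, 22.3, -37.3, 0.2]
[0.001, 0.0, -0.062, 24.6, -35.9, 0.2]
[0.001, 0.0, -0.062, 26.8, -34.3, 0.3]
[0.001, 0.0, -0.062, 28.8, -32.6, 0.3]
[0.001, 0.0, -0.062, 30.8, -30.7, 0.3]
```

The small nut lies flat at (658,22). Bearing next.

jog_arm(
  increments=[
    [[0, 0, -0.03, 20, -39, 0, 85], [0, 0, -0.03, 21, -38, 0, 85], [0, 0, -0.03, 22, -38, 0, 85], [0, 0, -0.03, 23, -37, 0, 85], [0, 0, -0.03, 24, -36, 0, 85]],
  ],
)

```text
clock: 20.55
position: [462.9, 128.7, 187.0]
eef_rot: [-3.137, -0.0, 1.68]
contact_force: [0.4, 1.5, 0.8]
grip_width: 0.854
grip_force: 0.0
```

```bash
python3 -c "
from h import *
plan(431,151,150,1.7)"
```

```text
[-0.002, -0.0, -0.01, 12.8, -14.6, 18.6]
[-0.002, -0.0, -0.01, 12.9, -14.5, 18.5]
```

jog_arm(
  increments=[
    [[0, 0, -0.01, 12, -12, 18, 85], [0, 0, -0.01, 12, -12, 18, 85], [0, 0, 0, 0, 0, 0, 85], [0, 0, 0, 0, 0, 0, 85]],
  ],
)

```text
clock: 20.95
position: [438.9, 149.1, 152.2]
eef_rot: [-3.139, 0.0, 1.699]
contact_force: [0.1, -0.4, 0.3]
grip_width: 0.853
grip_force: 0.0
```

```bash
python3 -c "
from h import *
f=grab('wrist'); print(sense()['position'])
for t in (None,190,205):
    W=blob(f,(431,151),15,38,thr=t); print(cv2.minEnclosingCircle(W), cv2.contourArea(W))
cv2.imwrite('pics/w11.png',f['color'][:,:,::-1])"
```

```text
[440.19078842 149.04164197 153.1917384 ]
thr 136.0 [[432.7, 151.9, 51.8, 51.7, 7.4]]
((432.9953918457031, 151.8675079345703), 26.52971076965332) 2105.3401043750346
thr 190.0 []Traceback (most recent call last):
  File "<string>", line 5, in <module>
    W=blob(f,(431,151),15,38,thr=t); print(cv2.minEnclosingCircle(W), cv2.contourArea(W))
  File "h.py", line 37, in blob
    return out[0][1]
           ~~~^^^
IndexError: list index out of range
```

jog_arm(
  increments=[
    [[0, 0, 0, 1, -2, 30, 85], [0, 0, 0, 1, -2, 40, 85], [0, 0, 0, 1, -2, 40, 85], [0, 0, 0, 1, -1, 5, 85], [0, 0, 0, 0, 0, 0, 85]],
  ],
)

```text
clock: 21.5
position: [432.4, 152.0, 38.0]
eef_rot: [-3.14, 0.0, 1.698]
contact_force: [-0.0, 0.0, 0.2]
grip_width: 0.85
grip_force: 0.0
```

```bash
python3 -c "
from h import *
vision.grab_frame('wrist');vision.grab_frame('wrist'); print(sense()['position'])
plan(432.8,152,1,1.7,20)"
```

```text
[434.93163672 152.55478667  40.33684351]
[0.002, -0.0, -0.001, -0.1, -1.2, 19.7]
[0.002, -0.0, -0.001, -0.1, -1.1, 19.7]
```

jog_arm(
  increments=[
    [[0, 0, 0, 0, -1, 18, 85], [0, 0, 0, 0, -1, 16, 85], [0, 0, 0, 0, 0, 4, 85], [0, 0, 0, 0, 0, 0, 85], [0, 0, 0, 0, 0, 0, 85]],
  ],
)

```text
clock: 22.1
position: [432.0, 152.5, 1.8]
eef_rot: [3.138, -0.0, 1.699]
contact_force: [1.0, -0.5, 1.3]
grip_width: 0.849
grip_force: 0.0
```

jog_arm(
  increments=[
    [[0, 0, 0, 0, 0, 0, 65], [0, 0, 0, 0, 0, 0, 30], [0, 0, 0, 0, 0, 0, 30], [0, 0, 0, 0, 0, 0, 30]],
  ],
  squeeze=40,
)

```text
clock: 22.5
position: [431.5, 152.4, 1.7]
eef_rot: [3.139, 0.0, 1.699]
contact_force: [-1.2, -0.3, 6.2]
grip_width: 0.587
grip_force: 40.5
```

jog_arm(
  increments=[
    [[0, 0, 0, 0, 0, -15, 30], [0, 0, 0, 0, 0, -30, 30], [0, 0, 0, 0, 0, -40, 30], [0, 0, 0, 0, 0, -40, 30], [0, 0, 0, 0, 0, 0, 30]],
  ],
)

```text
clock: 23.0
position: [435.4, 153.1, 131.6]
eef_rot: [3.128, -0.0, 1.699]
contact_force: [0.1, 0.5, -0.4]
grip_width: 0.584
grip_force: 42.2
```

```bash
python3 -c "
from h import *
f=grab('top'); A=ray(f,[[152,240],[216,236]],15); B=ray(f,[[146,158],[210,152]],60); print(A,B)
for P,s in((A,1),(B,-1)):
    v=P[0]-P[1]; L=np.linalg.norm(v); yaw=np.arctan2(-v[0],v[1]); x=np.array([np.cos(yaw),np.sin(yaw)]); print(L,yaw,P.mean(0)+s*95*x)
vision.grab_frame('wrist');s=sense(); print(s['position'],s['grip_width'],s['grip_force'],s['contact_force'])
plan(580,285,130,1.69)"
```

```text
[[518.12929586 354.63994743]
 [535.72124504 205.6049886 ]] [[702.93482903 379.44374651]
 [724.83369361 230.476325  ]]
150.06963592926934 0.11749539463779254 [621.27027902 291.25886587]
150.568432751534 0.14595897373605943 [619.89440711 291.14311479]
[431.049015   152.35638478 126.43389346] 0.5854143764767258 42.20415651798248 [-0.15094749 -0.01997104 -0.61263645]
[0.001, -0.0, 0.002, 22.5, 32.9, -0.6]
[0.001, -0.0, 0.002, 22.6, 32.9, -0.6]
[0.001, -0.0, 0.002, 22.6, 32.9, -0.7]
[0.001, -0.0, 0.002, 22.7, 32.8, -0.7]
[0.001, -0.0, 0.002, 22.7, 32.8, -0.7]
```

jog_arm(
  increments=[
    [[0, 0, 0, 22, 33, 0, 30], [0, 0, 0, 23, 34, 0, 30], [0, 0, 0, 23, 34, 0, 30], [0, 0, 0, 23, 34, 0, 30], [0, 0, 0, 23, 34, 0, 30]],
  ],
)

```text
clock: 23.6
position: [582.4, 287.3, 121.8]
eef_rot: [-3.136, 0.001, 1.699]
contact_force: [1.0, 1.3, -0.4]
grip_width: 0.588
grip_force: 42.2
```

```bash
python3 -c "
from h import *
vision.grab_frame('wrist');vision.grab_frame('wrist');f=grab('wrist'); print(sense()['position'],sense()['grip_width']); plan(585,286,25,1.7,30)
cv2.imwrite('pics/w12.png',f['color'][:,:,::-1])"
```

```text
[582.7355525  287.5249141  121.38111176] 0.5893789248013516
[-0.001, 0.0, 0.0, -0.4, 0.6, 24.1]
[-0.001, 0.0, 0.0, -0.4, 0.6, 24.1]
[-0.001, 0.0, 0.0, -0.4, 0.6, 24.1]
[-0.001, 0.0, 0.0, -0.4, 0.5, 24.1]
```

View pics/w12.png

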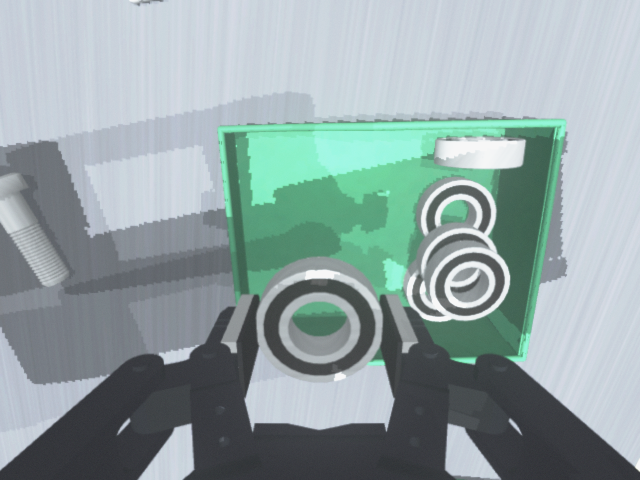

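The bearing is held level. The bin's front-left rim corner is at (219,128), and its stock is to the right, from x>405 px, clear of the target spot.

jog_arm(
  increments=[
    [[0, 0, 0, 0, 0.5, 24, 30], [0, 0, 0, 0, 0.5, 30, 30], [0, 0, 0, 0, 0.5, 30, 30], [0, 0, 0, 0, 0.5, 14, 30], [0, 0, 0, 0, 0, 0, 30]],
  ],
)

```text
clock: 24.25
position: [581.3, 285.3, 23.2]
eef_rot: [-3.133, 0.002, 1.698]
contact_force: [0.3, 0.0, -1.9]
grip_width: 0.58
grip_force: 42.2
```

jog_arm(
  increments=[
    [[0, 0, 0, 0, 0, 4, 30], [0, 0, 0, 0, 0, 2, 30], [0, 0, 0, 0, 0, 0, 30], [0, 0, 0, 0, 0, 0, 30]],
  ],
)

```text
clock: 24.65
position: [586.2, 287.4, 22.6]
eef_rot: [3.139, -0.0, 1.699]
contact_force: [-0.3, -1.1, -1.3]
grip_width: 0.581
grip_force: 42.2
```

jog_arm(
  increments=[
    [[0, 0, 0, 0, 0, 4, 30], [0, 0, 0, 0, 0, 2, 30], [0, 0, 0, 0, 0, 0, 30], [0, 0, 0, 0, 0, 0, 30], [0, 0, 0, 0, 0, 0, 30]],
  ],
)

```text
clock: 25.15
position: [585.3, 287.1, 15.3]
eef_rot: [-3.142, -0.0, 1.699]
contact_force: [-0.0, -0.8, -0.4]
grip_width: 0.592
grip_force: 42.2
```

jog_arm(
  increments=[
    [[0, 0, 0, 0, 0, 4, 30], [0, 0, 0, 0, 0, 0, 30], [0, 0, 0, 0, 0, 0, 30], [0, 0, 0, 0, 0, 0, 30]],
  ],
)

```text
clock: 25.55
position: [585.3, 287.1, 11.2]
eef_rot: [-3.142, 0.0, 1.699]
contact_force: [-0.7, -0.1, -1.4]
grip_width: 0.591
grip_force: 42.2
```

jog_arm(
  increments=[
    [[0, 0, 0, 0, 0, 4, 30], [0, 0, 0, 0, 0, 1, 30], [0, 0, 0, 0, 0, 0, 30], [0, 0, 0, 0, 0, 0, 30]],
  ],
)

```text
clock: 25.95
position: [585.2, 287.1, 6.1]
eef_rot: [-3.141, 0.0, 1.699]
contact_force: [0.4, 0.1, -0.6]
grip_width: 0.589
grip_force: 42.2
```

jog_arm(
  increments=[
    [[0, 0, 0, 0, 0, 1, 30], [0, 0, 0, 0, 0, 0, 30], [0, 0, 0, 0, 0, 0, 30]],
  ],
)

```text
clock: 26.25
position: [585.3, 287.1, 5.3]
eef_rot: [-3.142, 0.0, 1.699]
contact_force: [0.4, -1.2, -0.8]
grip_width: 0.584
grip_force: 42.2
```

jog_arm(
  increments=[
    [[0, 0, 0, 0, 0, 0.8, 30], [0, 0, 0, 0, 0, 0, 30], [0, 0, 0, 0, 0, 0, 30]],
  ],
)

```text
clock: 26.55
position: [585.5, 287.2, 4.8]
eef_rot: [3.141, -0.0, 1.699]
contact_force: [-0.6, 0.1, 1.1]
grip_width: 0.585
grip_force: 42.4
```

jog_arm(
  increments=[
    [[0, 0, 0, 0, 0, 0.3, 30], [0, 0, 0, 0, 0, 0, 62], [0, 0, 0, 0, 0, 0, 67], [0, 0, 0, 0, 0, 0, 71], [0, 0, 0, 0, 0, 0, 71]],
  ],
)

```text
clock: 27.05
position: [585.3, 287.1, 4.0]
eef_rot: [-3.141, 0.0, 1.699]
contact_force: [0.2, -0.8, -0.2]
grip_width: 0.702
grip_force: 0.0
```

jog_arm(
  increments=[
    [[0, 0, 0, 0, 0, -15, 71], [0, 0, 0, 0, 0, -40, 71], [0, 0, 0, 0, 0, -45, 71], [0, 0, 0, 0, 0, -45, 60], [0, 0, 0, 0, 0, -30, 55]],
  ],
)

```text
clock: 27.55
position: [587.1, 287.8, 185.0]
eef_rot: [3.135, -0.001, 1.699]
contact_force: [0.9, 0.6, 1.2]
grip_width: 0.553
grip_force: 0.0
```

```bash
python3 -c "
from h import *
vision.grab_frame('wrist');f=grab('wrist'); print(sense()['position'])
W=blob(f,(585,287),18,35); print(cv2.minEnclosingCircle(W))
plan(370,266,180,1.875)"
```

```text
[589.61807475 288.61969793 188.09581389]
thr 128.0 [[586.8, 286.5, 51.3, 52.6, 34.1]]
((586.629150390625, 286.6556701660156), 26.55633544921875)
[0.003, -0.0, -0.035, 1.1, -44.2, 1.0]
[0.003, -0.0, -0.035, 2.7, -44.1, 1.1]
[0.003, -0.0, -0.035, 4.2, -44.0, 1.2]
[0.003, -0.0, -0.035, 5.8, -43.8, 1.4]
[0.003, -0.0, -0.035, 7.3, -43.6, 1.5]
```

The bearing is set flat at (586.7,286.6). The long bolt is next.

jog_arm(
  increments=[
    [[0, 0, -0.035, 1, -44, 1, 60], [0, 0, -0.035, 3, -44, 1, 60], [0, 0, -0.035, 4, -44, 1, 60], [0, 0, -0.035, 6, -43, 1, 60], [0, 0, -0.035, 7, -43, 1, 60]],
  ],
)

```text
clock: 28.15
position: [364.9, 264.3, 173.7]
eef_rot: [-3.141, -0.0, 1.875]
contact_force: [-0.5, 0.6, 0.6]
grip_width: 0.601
grip_force: 0.0
```

jog_arm(
  increments=[
    [[0, 0, 0, 0, 0, 0, 60], [0, 0, 0, 0, 0, 0, 60], [0, 0, 0, 0, 0, 0, 60], [0, 0, 0, 0, 0, 0, 60]],
  ],
)

```text
clock: 28.55
position: [368.8, 265.1, 174.8]
eef_rot: [3.14, -0.0, 1.873]
contact_force: [0.3, -0.0, 0.5]
grip_width: 0.602
grip_force: 0.0
```

```bash
python3 -c "
from h import *
vision.grab_frame('wrist');f=grab('wrist'); print(sense()['position'],sense()['eef_rot'])
for t in (180,200,215):
    W=blob(f,(372,265),13,50,thr=t)
u=proj(f,[[372,265,13]])[0]; x,y=int(u[0]),int(u[1]); print(u)
cv2.imwrite('pics/w13.png',cv2.resize(f['color'][y-75:y+75,x-100:x+100,::-1],None,fx=4,fy=4))"
```

```text
[368.42772858 264.99020798 174.44581921] [ 3.14099481e+00 -1.23037880e-05  1.87300698e+00]
thr 180.0 [[361.0, 283.0, 30.3, 41.0, 5.4], [386.1, 238.9, 9.7, 30.6, 19.9], [386.0, 310.7, 37.2, 17.0, 17.4]]
thr 200.0 [[361.8, 289.6, 32.8, 16.1, 26.2]]
thr 215.0 [[361.4, 289.4, 30.5, 14.5, 27.2]]
[321.51291598 216.49207301]
```

View pics/w13.png

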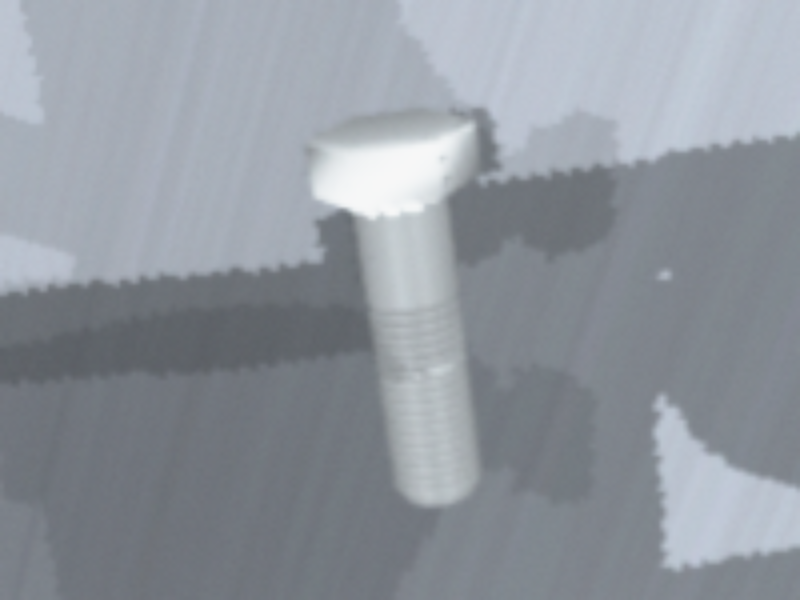

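The crop shows the long bolt with its head/shank junction at (406,212), full-frame (322.5,194). Its tip is at (438,495), full-frame (330.5,265).

```bash
python3 -c "
from h import *
f=grab('wrist'); print(sense()['position'])
J,T=ray(f,[[322.5,194],[330.5,264.5]],13); d=J-T; L=np.linalg.norm(d); u=d/L; print(J,T,L)
g=J-u*22; yaw=np.arctan2(u[1],u[0]); print(g,yaw); plan(*g,45,yaw)"
```

```text
[368.18476789 264.93811839 174.31242642]
[366.70332695 283.57483318] [392.38975058 225.48730567] 63.51340969976713
[375.60068142 263.45426949] 1.987146582306092
[0.0, 0.0, -0.038, -1.2, 2.2, 43.1]
[0.0, 0.0, -0.038, -1.3, 2.2, 43.1]
[0.0, 0.0, -0.038, -1.4, 2.1, 43.1]
```

```bash
python3 -c "
from h import *
plan(373,269.4,45,1.975)"
```

```text
[0.0, 0.0, -0.034, 0.9, 2.0, 43.1]
[0.0, 0.0, -0.034, 0.9, 2.0, 43.1]
[0.0, 0.0, -0.034, 0.8, 2.0, 43.1]
```

jog_arm(
  increments=[
    [[0, 0, -0.034, 1, 2, 43, 60], [0, 0, -0.034, 1, 2, 43, 60], [0, 0, -0.034, 1, 2, 43, 60], [0, 0, 0, 0, 0, 0, 60], [0, 0, 0, 0, 0, 0, 60]],
  ],
)

```text
clock: 29.2
position: [371.7, 269.4, 44.9]
eef_rot: [-3.139, 0.0, 1.975]
contact_force: [0.1, -0.4, 0.5]
grip_width: 0.601
grip_force: 0.0
```

```bash
python3 -c "
from h import *
vision.grab_frame('wrist');vision.grab_frame('wrist');f=grab('wrist'); s=sense(); print(s['position'],s['eef_rot']); cv2.imwrite('pics/w14.png',f['color'][:,:,::-1])
P=proj(f,[[392.4,225.5,12],[373,269.4,12],[364,289,12]]);print(P)"
```

```text
[374.36906481 270.78089655  47.9485937 ] [ 3.13581469e+00 -1.90721158e-04  1.97535231e+00]
[[315.38440897 355.1933678 ]
 [314.00131251 277.45015794]
 [312.69921772 238.35377303]]
```

View pics/w14.png

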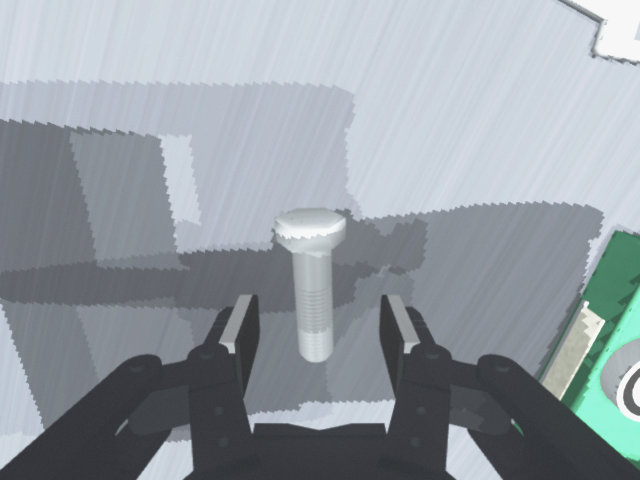

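Aligned: the shank runs from (312,252) to its tip (316,358), centred between the fingers with the head clear of the pads. I descend and grip.

jog_arm(
  increments=[
    [[0, 0, 0, -0.5, -1, 20, 60], [0, 0, 0, 0, 0, 18, 60], [0, 0, 0, 0, 0, 5, 60], [0, 0, 0, 0, 0, 0, 60], [0, 0, 0, 0, 0, 0, 40]],
  ],
)

```text
clock: 29.85
position: [372.5, 269.5, 3.7]
eef_rot: [3.138, -0.0, 1.976]
contact_force: [0.2, 0.3, -0.2]
grip_width: 0.442
grip_force: 0.0
```

jog_arm(
  increments=[
    [[0, 0, 0, 0, 0, 0, 0], [0, 0, 0, 0, 0, 0, 0], [0, 0, 0, 0, 0, 0, 0], [0, 0, 0, 0, 0, 0, 0]],
  ],
  squeeze=60,
)

```text
clock: 30.25
position: [372.3, 269.4, 3.6]
eef_rot: [3.139, 0.0, 1.976]
contact_force: [-1.6, -0.6, 5.4]
grip_width: 0.214
grip_force: 58.3
```

jog_arm(
  increments=[
    [[0, 0, 0, 0, 0, -15, 0], [0, 0, 0, 0, 0, -30, 0], [0, 0, 0, 0, 0, -40, 0], [0, 0, 0, 0, 0, -45, 0], [0, 0, 0, 0, 0, 0, 0]],
  ],
)

```text
clock: 30.75
position: [376.1, 271.2, 138.9]
eef_rot: [3.127, -0.001, 1.976]
contact_force: [1.8, 0.4, -1.7]
grip_width: 0.209
grip_force: 59.5
```

```bash
python3 -c "
from h import *
vision.grab_frame('wrist'); s=sense(); print(s['position'],s['grip_width'],s['grip_force'],s['contact_force'],s['moment'])
plan(588,-253,135,3.16,40)"
```

```text
[373.88896567 270.16728288 135.81195254] 0.20795272599171538 59.47386682033539 [-0.52255092  0.63625931 -2.38183536] [0.01721529 0.06238712 0.03265503]
[0.001, 0.0, -0.079, -37.7, -0.6, 0.0]
[0.001, 0.0, -0.079, -37.5, -3.6, 0.0]
[0.001, 0.0, -0.079, -37.1, -6.5, 0.0]
[0.001, 0.0, -0.079, -36.5, -9.5, 0.0]
[0.001, 0.0, -0.079, -35.6, -12.3, 0.0]
[0.001, 0.0, -0.079, -34.5, -15.1, -0.0]
[0.001, 0.0, -0.079, -33.2, -17.7, -0.0]
[0.001, 0.0, -0.079, -31.7, -20.3, -0.0]
[0.001, 0.0, -0.079, -30.0, -22.8, -0.0]
[0.001, 0.0, -0.079, -28.2, -25.1, -0.0]
[0.001, 0.0, -0.079, -26.1, -27.2, 0.0]
[0.001, 0.0, -0.079, -23.9, -29.2, 0.0]
[0.001, 0.0, -0.079, -21.5, -31.0, 0.0]
[0.001, 0.0, -0.079, -19.0, -32.6, 0.0]
[0.001, 0.0, -0.079, -16.4, -34.0, 0.0]
```

jog_arm(
  increments=[
    [[0, 0, -0.079, -38, -1, 0, 0], [0, 0, -0.079, -38, -4, 0, 0], [0, 0, -0.079, -37, -6, 0, 0], [0, 0, -0.079, -37, -9, 0, 0], [0, 0, -0.079, -36, -12, 0, 0]],
  ],
)

```text
clock: 31.3
position: [442.0, 92.1, 129.9]
eef_rot: [-3.138, -0.003, 2.374]
contact_force: [0.4, 0.6, -2.5]
grip_width: 0.206
grip_force: 59.2
```

jog_arm(
  increments=[
    [[0, 0, -0.079, -34, -15, 0, 0], [0, 0, -0.079, -33, -18, 0, 0], [0, 0, -0.079, -32, -20, 0, 0], [0, 0, -0.079, -30, -23, 0, 0], [0, 0, -0.079, -28, -25, 0, 0]],
  ],
)

```text
clock: 31.8
position: [512.9, -81.4, 129.5]
eef_rot: [-3.141, -0.005, 2.769]
contact_force: [0.9, 0.6, -2.5]
grip_width: 0.207
grip_force: 59.2
```

jog_arm(
  increments=[
    [[0, 0, -0.079, -26, -27, 0, 0], [0, 0, -0.079, -24, -29, 0, 0], [0, 0, -0.079, -21, -31, 0, 0], [0, 0, -0.079, -18, -31, 0, 0], [0, 0, -0.079, -15, -30, 0, 0]],
  ],
)

```text
clock: 32.3
position: [582.3, -249.4, 128.8]
eef_rot: [3.139, -0.005, -3.12]
contact_force: [-0.2, -0.9, -2.6]
grip_width: 0.205
grip_force: 59.2
```

```bash
python3 -c "
from h import *
for i in range(4): vision.grab_frame('wrist')
f=grab('wrist'); s=sense(); print(s['position'],s['eef_rot'],s['grip_width'],s['contact_force'])
im=f['color']; g=((im.min(2)>150)).astype(np.uint8); hsv=cv2.cvtColor(im,cv2.COLOR_RGB2HSV)
m=((hsv[:,:,0]>60)&(hsv[:,:,0]<90)&(hsv[:,:,1]>90)).astype(np.uint8)*255
cs=max(cv2.findContours(m,cv2.RETR_EXTERNAL,cv2.CHAIN_APPROX_NONE)[0],key=cv2.contourArea); h=cv2.approxPolyDP(cv2.convexHull(cs),5,True).reshape(-1,2); print(np.c_[h,ray(f,h,30)].round(0).tolist())
plan(588,-253,35,3.16,30)"
```

```text
[ 581.99386688 -247.45488631  129.41521784] [ 3.13824227 -0.00454118 -3.12323624] 0.20817261848217022 [-0.74926967  0.42276026 -2.83563882]
[[370.0, 170.0, 536.0, -215.0], [371.0, 302.0, 631.0, -209.0], [151.0, 375.0, 698.0, -378.0], [140.0, 321.0, 650.0, -380.0], [140.0, 172.0, 539.0, -365.0], [308.0, 165.0, 533.0, -256.0]]
[0.001, -0.001, -0.0, -1.6, -1.5, 23.6]
[0.001, -0.001, -0.0, -1.6, -1.5, 23.6]
[0.001, -0.001, -0.0, -1.5, -1.5, 23.6]
[0.001, -0.001, -0.0, -1.5, -1.4, 23.6]
```

jog_arm(
  increments=[
    [[0, 0, 0, -4, -5, 10, 0], [0, 0, 0, -3, -4.5, 25, 0], [0, 0, 0, 0, 0, 35, 0], [0, 0, 0, 0, 0, 25, 0], [0, 0, 0, 0, 0, 5, 0]],
  ],
)

```text
clock: 33.05
position: [587.2, -254.8, 26.8]
eef_rot: [3.136, -0.009, -3.121]
contact_force: [-0.1, 1.1, -3.7]
grip_width: 0.209
grip_force: 59.4
```

jog_arm(
  increments=[
    [[0, 0, 0, 0, 0, 5, 0], [0, 0, 0, 0, 0, 3, 0], [0, 0, 0, 0, 0, 0, 0], [0, 0, 0, 0, 0, 0, 0], [0, 0, 0, 0, 0, 0, 0]],
  ],
)

```text
clock: 33.55
position: [591.8, -258.6, 25.5]
eef_rot: [-3.14, 0.002, -3.122]
contact_force: [1.5, 0.5, -2.8]
grip_width: 0.212
grip_force: 59.4
```

jog_arm(
  increments=[
    [[0, 0, 0, 0, 0, 7, 0], [0, 0, 0, 0, 0, 5, 0], [0, 0, 0, 0, 0, 2, 0], [0, 0, 0, 0, 0, 0, 0], [0, 0, 0, 0, 0, 0, 0]],
  ],
)

```text
clock: 34.05
position: [590.9, -258.0, 9.9]
eef_rot: [3.141, -0.0, -3.122]
contact_force: [-1.0, -0.8, -2.6]
grip_width: 0.21
grip_force: 59.4
```

jog_arm(
  increments=[
    [[0, 0, 0, 0, 0, 2, 0], [0, 0, 0, 0, 0, 0, 0], [0, 0, 0, 0, 0, 0, 0], [0, 0, 0, 0, 0, 0, 0]],
  ],
)

```text
clock: 34.45
position: [591.1, -258.1, 8.3]
eef_rot: [-3.142, 0.0, -3.122]
contact_force: [0.3, 0.1, -3.3]
grip_width: 0.208
grip_force: 59.4
```

jog_arm(
  increments=[
    [[0, 0, 0, 0, 0, 1, 0], [0, 0, 0, 0, 0, 0, 0], [0, 0, 0, 0, 0, 0, 0]],
  ],
)

```text
clock: 34.75
position: [590.9, -258.0, 7.1]
eef_rot: [3.142, -0.0, -3.122]
contact_force: [-0.7, 0.9, -2.7]
grip_width: 0.211
grip_force: 59.4
```

jog_arm(
  increments=[
    [[0, 0, 0, 0, 0, 0.8, 0], [0, 0, 0, 0, 0, 0, 0], [0, 0, 0, 0, 0, 0, 0]],
  ],
)

```text
clock: 35.05
position: [591.1, -258.1, 6.8]
eef_rot: [-3.141, 0.0, -3.122]
contact_force: [-1.5, 0.6, 0.8]
grip_width: 0.21
grip_force: 59.7
```

Contact at z 6.8, as expected. I release and retreat.

jog_arm(
  increments=[
    [[0, 0, 0, 0, 0, 0.5, 0], [0, 0, 0, 0, 0, 0, 24], [0, 0, 0, 0, 0, 0, 29], [0, 0, 0, 0, 0, 0, 34], [0, 0, 0, 0, 0, 0, 34]],
  ],
)

```text
clock: 35.55
position: [591.2, -258.1, 5.9]
eef_rot: [-3.141, 0.0, -3.122]
contact_force: [0.7, -0.1, -0.1]
grip_width: 0.34
grip_force: 0.0
```

jog_arm(
  increments=[
    [[0, 0, 0, 0, 0, -12, 34], [0, 0, 0, 0, 0, -40, 34], [0, 0, 0, 0, 0, -45, 34], [0, 0, 0, 0, 0, -45, 40], [0, 0, 0, 0, 0, -30, 40]],
  ],
)

```text
clock: 36.05
position: [592.6, -259.0, 183.3]
eef_rot: [-3.138, 0.006, -3.122]
contact_force: [0.7, -0.5, 0.2]
grip_width: 0.398
grip_force: 0.0
```

```bash
python3 -c "
from h import *
for i in range(3): vision.grab_frame('wrist')
f=grab('wrist'); s=sense(); print(s['position'],s['clock'],s['contact_force'])
print('long'); blob(f,(594,-257),16,50,thr=150)
print('short'); blob(f,(592,-325),13,35,thr=150)
f=grab('scene'); im=f['color']
for n,p,z in (('short',(595,-325),13),('long',(595,-257),16),('nl',(658,-50),27),('ns',(658,22),19),('be',(586,287),18)):
    print(n); 
    try: blob(f,p,z,42,thr=150)
    except IndexError: print('none')
"
```

```text
[ 591.64207056 -258.43718047  179.85659769] 36.25 [-0.56714336 -0.04361968 -1.03370224]
long
thr 150.0 [[599.7, -261.1, 33.9, 88.1, 86.5]]
short
thr 150.0 [[592.4, -324.9, 27.4, 60.5, 86.7]]
short
thr 150.0 [[586.1, -329.4, 48.6, 21.9, 13.1]]
long
thr 150.0 [[594.0, -259.4, 24.8, 89.2, 86.3]]
nl
thr 150.0 [[659.1, -49.6, 48.6, 50.4, 47.0]]
ns
thr 150.0 [[657.6, 21.6, 32.5, 32.4, 78.7]]
be
thr 150.0 [[585.7, 285.6, 50.8, 52.7, 85.6]]
```

```bash
python3 -c "
from plant import order
print(order.finish_job())"
```

```text
the job is handed in; nothing more can be done
None
```

Both bolts, both nuts and the bearing now lie flat on the clear front floor of their own bins, each clear of the others. I left the spanner and oil can alone, and handed the job in at about 36 s; no verdict came back.

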